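# Uncap the lenses and set the inspection lamp

### The job

Get the lenses ready for inspection: swing the lamp arm well clear of the lens plate, take every dust cap off the lenses and lay each one flat in a tray pocket of its own, either way up. When all the caps are in the tray, swing the lamp back so that its head is over the middle lens, and only then flip the lamp's toggle switch fully over to on; leave the other things on the table where they are.

Things in the scene. Friction and masses are not known exactly. Their poses are not given: they have to be found in the camera images.
- lamp (a joint): Swing arm of the inspection lamp, rad: turns about the column of stand, level, 310 mm from column axis to the lamp head's middle. At 0 it points along the stand's -y; growing values turn it clockwise seen from above, towards the robot and off the lens plate. Range -0.35 to 1.2; light friction (0.7 N at the handle), stays where left. The arm lies 202 to 216 mm above the table.
- lamp_handle (a point): The lamp head is a white shade 124 mm across, underside 168 mm above the table, blocking the lenses from above when over them. This point is on its vertical black grip post, on the head's axis, 245 mm above the table. The post is round, 18 mm thick, stands on top of the shade from 210 to 262 mm height; it can be pinched from above from any side.
- stand: Fixed lamp stand: round dark foot 110 mm across, thin column 253 mm tall; origin on the column axis at table height. z up.
- plate: Black lens plate 220 x 240 x 12 mm fixed to the table, carrying five upright fixed lenses (1 at the middle, 2 to 5 at x, y = (70, 80), (70, -80), (-70, 80), (-70, -80) mm in its frame), aluminium barrels 52 mm across with glass facing up, tops 70 mm above the table. Origin at the middle of its underside; z up.
- plate_mid (a point): Middle of the plate, at the top of the middle lens, 70 mm above the table. The lamp head belongs above this point.
- cap1: Loose grey dust cap, a round plastic cup 62 mm across and 26 mm tall (wall 3 mm, top 4 mm, 30 g), open side down on lens 1 with 2 mm play all round, its top 74 mm above the table. May be absent (that lens is then bare from the start). Origin at its centre, mid-height; z up out of its closed top.
- cap2: Loose grey dust cap, a round plastic cup 62 mm across and 26 mm tall (wall 3 mm, top 4 mm, 30 g), open side down on lens 2 with 2 mm play all round, its top 74 mm above the table. May be absent (that lens is then bare from the start). Origin at its centre, mid-height; z up out of its closed top.
- cap3: Loose grey dust cap, a round plastic cup 62 mm across and 26 mm tall (wall 3 mm, top 4 mm, 30 g), open side down on lens 3 with 2 mm play all round, its top 74 mm above the table. May be absent (that lens is then bare from the start). Origin at its centre, mid-height; z up out of its closed top.
- cap4: Loose grey dust cap, a round plastic cup 62 mm across and 26 mm tall (wall 3 mm, top 4 mm, 30 g), open side down on lens 4 with 2 mm play all round, its top 74 mm above the table. May be absent (that lens is then bare from the start). Origin at its centre, mid-height; z up out of its closed top.
- cap5: Loose grey dust cap, a round plastic cup 62 mm across and 26 mm tall (wall 3 mm, top 4 mm, 30 g), open side down on lens 5 with 2 mm play all round, its top 74 mm above the table. May be absent (that lens is then bare from the start). Origin at its centre, mid-height; z up out of its closed top.
- tray: Loose wooden cap tray 262 x 176 mm, 16 mm high, 0.9 kg, 3 x 2 square pockets 82 mm wide and 12 mm deep (floor 4 mm above the table, walls 4 mm thick). Origin at the middle of its underside, x along its long side, z up; the pockets' centres are at x = -86, 0, +86 mm and y = -43, +43 mm in its frame.
- switch (a joint): Toggle lever of the lamp supply, rad: 0 off (leaning to the supply's -x side, towards the robot), 1.0 on (leaning to its +x side). Pivots about the supply's y axis direction at 10 mm to +x of its origin, 48 mm above the table; 50 mm from pivot to tip. Push it over with a force of about 1.5 N at the tip; it stays where it is left.
- supply: Fixed flat white box 120 x 100 x 26 mm, the lamp supply, with the toggle lever on top in a grey block 70 x 50 mm (x, y), 25 mm high, centred 10 mm to +x of the origin; origin in the middle of its underside, x towards the 'on' side.
- switch_tip (a point): Centre of the round black ball, 26 mm across, at the toggle lever's tip, about 92 mm above the table at 0 and at 1.0, 24 mm either side of the pivot; on top of a 10 mm rod.
- solvent: Bystander: bottle 56 mm wide, 130 mm tall.
- meter: Bystander: sensor head on a short post, 110 mm tall.
- mirror: Bystander: small mirror mount, 62 mm tall.
- goggles: Bystander: laser goggles 150 mm wide, 42 mm high.
- tissue: Bystander: cardboard box 110 x 75 x 35 mm.
- holder: Bystander: post holder 48 mm wide, 68 mm tall.
Things that resemble listed ones, but are neither listed nor needed, are in the scene too. What is shaped like the cap3 but orange is not meant. What is shaped like the cap4 but brown is not meant.

How it is judged:
By the outcome, as a careful person would: the job done as asked, in the order asked, and still so for the second after the job is handed in, with the robot touching nothing.
Of cap1, cap2, cap3, cap4, cap5 only 3 to 5 are there at a start; the rules pass over those that are not, and their reading is None.
At some moment in a run one of tray may be knocked a few centimetres aside while the robot is not near it.
Once in a run the grip may slacken for a moment while it holds something.
It also fails if it takes over 210 s, if anything falls off the work surface, if the arm or the gripper's body presses on something with over 40 N, if the wrist force passes 120 N, or if a joint passes its speed limit or range.

### The arm

A 6-joint arm with a two-finger parallel gripper is mounted at the origin on the work surface. World frame = base frame: x ahead of the robot, y to its left, z up, the work surface at z = 0. Lengths are in m, angles in rad, forces in N, time in s.
With the tool pointing down it reaches from about 0.225 to 0.875 m from the base axis. Payload 3.4 kg.
Tool frame: the origin (TCP) lies at the very end of the fingers, on their centre line; the grasp point (between the pads) lies behind it (manip.grasp_offset is the z of the grasp point in the tool frame, in m); z points along the fingers, y is the line along which they close (so a half turn about z gives the same grasp; the last joint's range is limited). The gripper opens to 85 mm and grips with 20 to 120 N. Pads are 22 mm wide; open, the fingers measure 114 mm over their backs; the gripper's body (76 mm by 85 mm) begins 54 mm behind the grasp point. The pads swing forward as they close: fully open they stand 13 mm farther back than shut.
Start: joints at [-1.453, 0.276, 1.505, -0, 1.361, -0.121], TCP at [0.136, -0.559, 0.231] pointing down, gripper open.
Joint ranges: [-2.89, 2.89], [-0.75, 2.08], [0.22, 2.7], [-1.18, 4.32], [0.11, 2.71], [-2.7, 2.7]. Speed limits (rad/s): [2.57, 2.57, 3.14, 3.14, 3.14, 3.14].

### API

Orientations are given as a unit quaternion [w, x, y, z].
In Python, from rig import manip gives the robot as it stands.
- The arm moves only by the shell command python3 -m pendant 'ROWS' [FORCE]. ROWS is JSON, a list of rows, each an object of numbers: "dx", "dy", "dz": the shift along the tool's x, y, z in m; "rx", "ry", "rz": the turn, a rotation vector about the tool's x, y, z in degrees; "hand": the finger opening in m, from 0 to 0.0854. In form: [{"dx": .., "dy": .., "dz": .., "rx": .., "ry": .., "rz": .., "hand": ..}, ...]. A call has 1 to 12 rows; each row shifts and turns the commanded pose from where the row before left it, along the tool's axes as they then stand; what a row does not reach is not made up. A row lasts 1/12 s, in which the tool goes at most 41.7 mm and 7.16 degrees, less where a joint would pass 70% of its speed; a pose out of reach is approached as far as the arm can. A call is refused whole if a number of a shift passes 0.0417 or a number of a turn 7.16, either way. A call with a gripper value outside its range is refused whole. The fingers move at their own pace and stop on an object; FORCE is the grip in N (left out, the last holds). Time passes only in rows, so rows that do not move let the fingers close. It gives the time, the measured TCP pose, the force, the opening and the grip force at its end, in the units of the state.
- manip.get_state(): the state, without advancing time (a new reading comes with each control period).
- manip.get_image(name): name is "scene" or "top" or "wrist"; returns a dict with "frame" (384x512x3 uint8, red, green, blue), "fx", "fy", "cx", "cy" (pixels), "distortion" ([k1, k2, p1, p2, k3] as OpenCV has them; the pictures are not rectified), "position" and "attitude" of the camera in the world; the wrist camera has in their place "mount" (4x4, takes a point from camera to tool coordinates, whose origin is the TCP and whose axes are the flange's). Camera axes: x right, y up, looking along -z (the intrinsics and any distortion apply to the point x, -y, -z); pixel columns grow to the right and rows downward; lengths in m; the calibration is good to about 2 mm. A picture is of the moment at which its call begins: read the wrist's pose just before it. There is no depth.
- manip.sign_off(): hands the job in; it is judged then, once.
The state is a dict: "clock": time; "qpos": joint angles; "qd": joint speeds; "effort": joint torques, N m; "position": TCP position; "ee_rot": TCP orientation; "contact_force": force on the tool from outside, world axes, zero at the start; "moment": the same for the moment, N m; "width": finger opening in m; "gripper_force": force on a finger pad.
Only numpy, scipy, OpenCV 4.12 (cv2) and the standard library are available. Lean on these libraries where they do the work, as an engineer would, in place of code of your own. Each camera call takes 0.05 s, during which the arm holds its last target. There are 200 camera calls.

## Working session

There is one attempt and no reset: what is moved stays moved. The work goes in short steps, Python scripts to look and compute and a shell command to move; the robot and the scene stay as the last step left them, time stands still between calls to the robot, and variables do not carry over. Pictures are saved under pics/ and viewed, at most 14 in all, crops included, and the job is handed in when it is done.

```bash
mkdir -p pics; ls; python3 - <<'E'
from rig import manip
import cv2,numpy as np
print(manip.get_state(), manip.grasp_offset)
for n in ["scene","top"]:
    d=manip.get_image(n); cv2.imwrite(f"pics/{n}0.png",d["frame"][:,:,::-1])
    print({k:v for k,v in d.items() if k!="frame"})
d=manip.get_image("wrist");print(d["mount"],d["fx"])
E
```

```text
pics
{'clock': 0.0, 'qpos': array([-1.45300634e+00,  2.76609117e-01,  1.50614556e+00, -6.00843485e-07,
        1.36069956e+00, -1.20974597e-01]), 'qd': array([-0.00095239, -0.00056334,  0.00020869,  0.00015738, -0.00021819,
       -0.00042008]), 'effort': array([ 1.26322135e-03, -4.16766822e+01, -2.45801550e+01, -5.67819984e-05,
        1.11812650e-02,  4.44069315e-06]), 'position': array([ 0.13593448, -0.55815184,  0.23042671]), 'ee_rot': array([-9.30791127e-04,  9.92881956e-01,  1.19098930e-01,  1.18834605e-06]), 'contact_force': array([-0.58630582,  0.23021511, -0.7144308 ]), 'moment': array([ 0.0016921 , -0.00509545,  0.03208382]), 'gripper_force': 0.0, 'width': 0.08509646162121355} -0.0187
{'fx': 440.83950524459215, 'fy': 440.83950524459215, 'cx': 263.7508273256728, 'cy': 193.33757347424927, 'distortion': array([-0.03698534,  0.        ,  0.        ,  0.        ,  0.        ]), 'position': array([1.33030956, 0.26471276, 1.24958362]), 'attitude': array([0.52986641, 0.1773537 , 0.26071935, 0.78728182])}
{'fx': 367.4653213231241, 'fy': 367.4653213231241, 'cx': 249.49333305110673, 'cy': 191.05555531884409, 'distortion': array([-0.07873715,  0.        ,  0.        ,  0.        ,  0.        ]), 'position': array([ 0.46376819, -0.01270709,  1.27559871]), 'attitude': array([-0.70440808, -0.02312792,  0.03631079,  0.70848845])}
[[-3.14661271e-04  9.55010953e-01  2.96570364e-01  7.71566660e-02]
 [ 9.99999836e-01  4.42542460e-04 -3.64067655e-04 -7.29767075e-04]
 [-4.78933576e-04  2.96570200e-01 -9.55010935e-01 -1.42131417e-01]
 [ 0.00000000e+00  0.00000000e+00  0.00000000e+00  1.00000000e+00]] 309.0943922135068
```

View pics/top0.png

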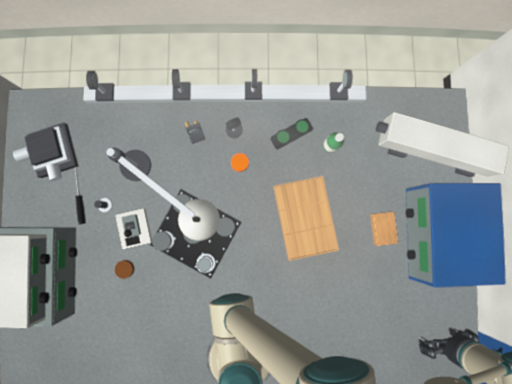

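View pics/scene0.png

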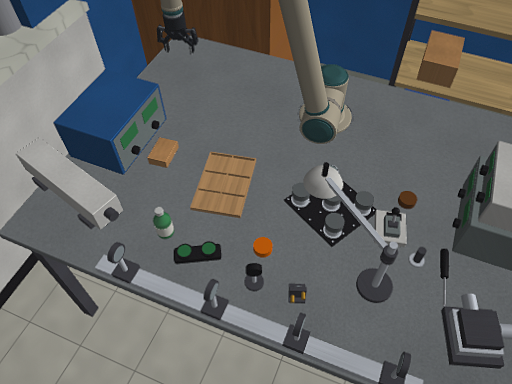

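The top view shows the lamp column foot at about (135,163), the shade at (197,220) over the plate, the tray at (306,218) and the supply at (132,228). An orange cap lookalike is at (240,162) and a brown one at (124,269). I'll enlarge the plate region next.

```bash
cat > h.py <<'E'
from rig import manip
import cv2,numpy as np
from scipy.spatial.transform import Rotation as R
def rot(q): return R.from_quat([q[1],q[2],q[3],q[0]]).as_matrix()
def cam(n):
    s=manip.get_state(); d=manip.get_image(n)
    if n=="wrist":
        T=np.array(d["mount"]); A=rot(s["ee_rot"]); d["R"]=A@T[:3,:3]; d["p"]=s["position"]+A@T[:3,3]
    else: d["R"]=rot(d["attitude"]); d["p"]=np.array(d["position"])
    d["K"]=np.array([[d["fx"],0,d["cx"]],[0,d["fy"],d["cy"]],[0,0,1]])
    return d
def ray(d,uv):
    u=cv2.undistortPoints(np.array(uv,float).reshape(-1,1,2),d["K"],d["distortion"])[:,0]
    return np.c_[u[:,0],-u[:,1],-np.ones(len(u))]@d["R"].T
def onz(d,uv,z):
    r=ray(d,uv); return d["p"]+r*((z-d["p"][2])/r[:,2])[:,None]
def proj(d,P):
    c=(np.atleast_2d(P)-d["p"])@d["R"]; c=c*[1,-1,-1]
    return cv2.projectPoints(c,np.zeros(3),np.zeros(3),d["K"],d["distortion"])[0][:,0]
def crop(d,x0,y0,x1,y1,f,name):
    cv2.imwrite("pics/"+name,cv2.resize(d["frame"][y0:y1,x0:x1,::-1],None,fx=f,fy=f,interpolation=cv2.INTER_CUBIC))
E
python3 - <<'E'
from h import *
a=cam("top");b=cam("scene")
crop(a,85,135,255,285,3.5,"t1.png");crop(b,280,150,450,310,3.5,"s1.png")
im=np.vstack([cv2.imread("pics/t1.png")[:, :],]) 
A=cv2.imread("pics/t1.png");B=cv2.imread("pics/s1.png")
A=cv2.resize(A,(400,353));B=cv2.resize(B,(400,376));
m=np.zeros((376,800,3),np.uint8);m[:353,:400]=A;m[:,400:]=B;cv2.imwrite("pics/ts1.png",m)
hsv=cv2.cvtColor(a["frame"],cv2.COLOR_RGB2HSV)
w=cv2.inRange(hsv,(8,60,90),(25,255,255))
for c in cv2.findContours(w,0,2)[0]:
    if cv2.contourArea(c)>300:
        r=cv2.minAreaRect(c);print(r,onz(a,cv2.boxPoints(r),0.016).round(3).tolist(),onz(a,[r[0]],.016).round(3))
E
```

```text
((383.7308044433594, 228.34617614746094), (32.37306594848633, 24.434839248657227), 82.87498474121094) [[0.488, -0.453, 0.016], [0.498, -0.541, 0.016], [0.386, -0.551, 0.016], [0.377, -0.464, 0.016]] [[ 0.438 -0.502  0.016]]
((305.5675964355469, 217.82559204101562), (76.70497131347656, 51.80172348022461), 78.27488708496094) [[0.589, -0.116, 0.016], [0.625, -0.293, 0.016], [0.365, -0.342, 0.016], [0.331, -0.166, 0.016]] [[ 0.477 -0.229  0.016]]
```

View pics/ts1.png

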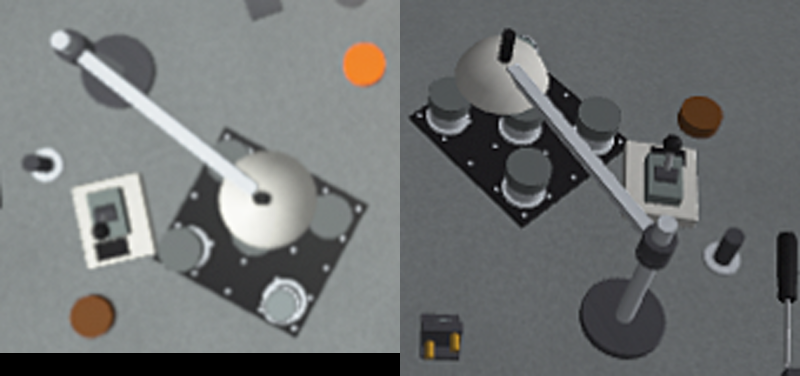

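Crop pixels: the caps visible in the scene half are at (448,98), (520,120), (598,118) and (527,172), all dark grey. The lens nearest the robot is bare, at top crop (285,303). The orange disc (364,64) and the brown disc (92,315) are loose on the table, so they are not meant. The tray is the larger wooden piece with pockets, at top image (306,218); the plain small block at (384,228) is the tissue box.

```bash
python3 - <<'E'
from h import *
a=cam("top");b=cam("scene")
tp=lambda *p:[[85+u/2.353,135+v/2.353] for u,v in p]
sp=lambda *p:[[280+(u-400)/2.353,150+v/2.353] for u,v in p]
print("plate corners top",onz(a,tp((368,205),(297,336),(157,262),(225,128)),.012).round(3).tolist())
print("plate corners scene R,B,L",onz(b,sp((622,137),(521,226),(409,118)),.012).round(3).tolist())
print("foot",onz(a,tp((118,72)),.008).round(3),onz(b,sp((622,318)),.008).round(3))
def tri(u,v):
    r=ray(a,u)[0];s=ray(b,v)[0];r/=np.linalg.norm(r);s/=np.linalg.norm(s)
    t=np.linalg.lstsq(np.c_[r,-s],b["p"]-a["p"],rcond=None)[0]
    p=a["p"]+t[0]*r;q=b["p"]+t[1]*s;return ((p+q)/2).round(3),np.linalg.norm(p-q).round(4)
print("post",onz(a,tp((262,198)),.262).round(3),tri(tp((262,198)),sp((509,33))))
print("coltop",tri(tp((61,40)),sp((665,226))))
print("ball",tri(tp((101,231)),sp((673,144))),onz(a,tp((101,231)),.092).round(3))
print("caps top",onz(a,tp((182,248),(332,215),(285,303)),.074).round(3).tolist())
print("caps scene",onz(b,sp((450,88),(600,108),(527,163)),.074).round(3).tolist())
print("supply",onz(a,tp((72,189),(140,174),(157,255),(90,269)),.026).round(3).tolist())
print("tray scene?")
E
```

```text
plate corners top [[0.463, -0.008, 0.012], [0.275, 0.095, 0.012], [0.382, 0.299, 0.012], [0.577, 0.201, 0.012]]
plate corners scene R,B,L [[0.388, 0.296, 0.012], [0.586, 0.202, 0.012], [0.473, -0.004, 0.012]]
foot [[0.662 0.362 0.008]] [[0.666 0.364 0.008]]
post [[0.472 0.115 0.262]] (array([0.472, 0.118, 0.256]), np.float64(0.0045))
coltop (array([0.665, 0.364, 0.243]), np.float64(0.0001))
ball (array([0.429, 0.36 , 0.084]), np.float64(0.0031)) [[0.43  0.357 0.092]]
caps top [[0.405, 0.249, 0.074], [0.45, 0.041, 0.074], [0.33, 0.106, 0.074]]
caps scene [[0.444, 0.046, 0.074], [0.398, 0.254, 0.074], [0.526, 0.185, 0.074]]
supply [[0.488, 0.421, 0.026], [0.51, 0.322, 0.026], [0.393, 0.295, 0.026], [0.373, 0.392, 0.026]]
tray scene?
```

```bash
cat >> h.py <<'E'
def go(*targets):
    "shift in the tool axes (mm) from the measured pose to each target in turn"
    s=manip.get_state();A=rot(s["ee_rot"]);p=s["position"]
    print("t",round(s["clock"],1),"p",p.round(4),"yaw",np.degrees(np.arctan2(A[1,0],A[0,0])).round(2),"F",s["contact_force"].round(1),"w",round(s["width"],4),round(s["gripper_force"],1),"q6",s["qpos"][5].round(2))
    for t in targets:
        t=np.array(t);print(t.round(4),"->",(A.T@(t-p)*1000).round(1));p=t
E
python3 -m pendant '[{"rz":-6.94,"dz":-0.011},{"rz":-6.94,"dz":-0.011},{"rz":-6.94,"dz":-0.011},{"rz":-6.94,"dz":-0.011},{"rz":-6.94,"dz":-0.011},{"rz":-6.94,"dz":-0.011},{"rz":-6.94,"dz":-0.011},{"rz":-6.94,"dz":-0.011},{"rz":-6.94,"dz":-0.011},{"rz":-6.94,"dz":-0.011},{"rz":-6.94,"dz":-0.011},{}]' 
python3 -c "
from h import *
go((.472,.117,.36))"
```

```text
t 0.3 p [ 0.136  -0.5586  0.2311] yaw 13.68 F [0.1 0.8 0. ] w 0.0853 0.0 q6 -0.12
[0.472 0.117 0.36 ] -> [ 486.3 -577.  -128.7]invalid input
```

```bash

python3 -m pendant '[{"rz":-6.94,"dz":-0.011},{"rz":-6.94,"dz":-0.011},{"rz":-6.94,"dz":-0.011},{"rz":-6.94,"dz":-0.011},{"rz":-6.94,"dz":-0.011},{"rz":-6.94,"dz":-0.011},{"rz":-6.94,"dz":-0.011},{"rz":-6.94,"dz":-0.011},{"rz":-6.94,"dz":-0.011},{"rz":-6.94,"dz":-0.011},{"rz":-6.94,"dz":-0.011},{"dz":0}]' 
python3 -c "
from h import *
go((.472,.117,.36))"
```

```text
t 0.3 p [ 0.136  -0.5586  0.2311] yaw 13.68 F [0.1 0.8 0. ] w 0.0853 0.0 q6 -0.12
[0.472 0.117 0.36 ] -> [ 486.3 -577.  -128.7]invalid input
```

```bash

python3 -m pendant '[{"dx":0,"dy":0,"dz":-0.02,"rx":0,"ry":0,"rz":-6.94,"hand":0.085}]'; echo; python3 -m pendant '[{"dz":-0.02,"rz":-6.94}]' 40; echo; python3 -m pendant '[{"dz":-0.02,"rz":-6.94,"hand":0.085}]'; echo;  python3 -m pendant '[{"dx":0,"dy":0,"dz":-0.02,"rx":0,"ry":0,"rz":-6.94}]'
```

```text
clock: 0.43
position: [0.1357, -0.5563, 0.2477]
ee_rot: [-0.004, 0.984, 0.18, 0.0]
contact_force: [-0.2, 0.6, -0.3]
width: 0.0854
gripper_force: 0.0


invalid input
invalid input
invalid input
```

All seven fields are required in each row.

```bash

python3 -m pendant '[{"dx":0,"dy":0,"dz":-0.011,"rx":0,"ry":0,"rz":-6.94,"hand":0.085},{"dx":0,"dy":0,"dz":-0.011,"rx":0,"ry":0,"rz":-6.94,"hand":0.085},{"dx":0,"dy":0,"dz":-0.011,"rx":0,"ry":0,"rz":-6.94,"hand":0.085},{"dx":0,"dy":0,"dz":-0.011,"rx":0,"ry":0,"rz":-6.94,"hand":0.085},{"dx":0,"dy":0,"dz":-0.011,"rx":0,"ry":0,"rz":-6.94,"hand":0.085},{"dx":0,"dy":0,"dz":-0.011,"rx":0,"ry":0,"rz":-6.94,"hand":0.085},{"dx":0,"dy":0,"dz":-0.011,"rx":0,"ry":0,"rz":-6.94,"hand":0.085},{"dx":0,"dy":0,"dz":-0.011,"rx":0,"ry":0,"rz":-6.94,"hand":0.085},{"dx":0,"dy":0,"dz":-0.011,"rx":0,"ry":0,"rz":-6.94,"hand":0.085},{"dx":0,"dy":0,"dz":-0.011,"rx":0,"ry":0,"rz":-6.94,"hand":0.085},{"dx":0,"dy":0,"dz":0,"rx":0,"ry":0,"rz":0,"hand":0.05},{"dx":0,"dy":0,"dz":0,"rx":0,"ry":0,"rz":0,"hand":0.05}]' 
python3 -c "
from h import *
go((.472,.117,.36))"
```

```text
clock: 1.43
position: [0.136, -0.5589, 0.3616]
ee_rot: [0.0, 0.708, 0.706, -0.0]
contact_force: [-0.4, 0.2, 0.3]
width: 0.0637
gripper_force: 0.0
t 1.4 p [ 0.136  -0.5589  0.3616] yaw 89.85 F [-0.4  0.2  0.3] w 0.0637 0.0 q6 -1.45
[0.472 0.117 0.36 ] -> [676.8 334.2   0.9]
```

```bash

python3 -m pendant '[{"dx":0.034,"dy":0.017,"dz":0,"rx":0,"ry":0,"rz":0,"hand":0.05},{"dx":0.034,"dy":0.017,"dz":0,"rx":0,"ry":0,"rz":0,"hand":0.05},{"dx":0.034,"dy":0.017,"dz":0,"rx":0,"ry":0,"rz":0,"hand":0.05},{"dx":0.034,"dy":0.017,"dz":0,"rx":0,"ry":0,"rz":0,"hand":0.05},{"dx":0.034,"dy":0.017,"dz":0,"rx":0,"ry":0,"rz":0,"hand":0.05},{"dx":0.034,"dy":0.017,"dz":0,"rx":0,"ry":0,"rz":0,"hand":0.05},{"dx":0.034,"dy":0.017,"dz":0,"rx":0,"ry":0,"rz":0,"hand":0.05},{"dx":0.034,"dy":0.017,"dz":0,"rx":0,"ry":0,"rz":0,"hand":0.05},{"dx":0.034,"dy":0.017,"dz":0,"rx":0,"ry":0,"rz":0,"hand":0.05},{"dx":0.034,"dy":0.017,"dz":0,"rx":0,"ry":0,"rz":0,"hand":0.05}]' 
python3 -m pendant '[{"dx":0.034,"dy":0.017,"dz":0,"rx":0,"ry":0,"rz":0,"hand":0.05},{"dx":0.034,"dy":0.017,"dz":0,"rx":0,"ry":0,"rz":0,"hand":0.05},{"dx":0.034,"dy":0.017,"dz":0,"rx":0,"ry":0,"rz":0,"hand":0.05},{"dx":0.034,"dy":0.017,"dz":0,"rx":0,"ry":0,"rz":0,"hand":0.05},{"dx":0.034,"dy":0.017,"dz":0,"rx":0,"ry":0,"rz":0,"hand":0.05},{"dx":0.034,"dy":0.017,"dz":0,"rx":0,"ry":0,"rz":0,"hand":0.05},{"dx":0.034,"dy":0.017,"dz":0,"rx":0,"ry":0,"rz":0,"hand":0.05},{"dx":0.02,"dy":0.01,"dz":0,"rx":0,"ry":0,"rz":0,"hand":0.05},{"dx":0,"dy":0,"dz":0,"rx":0,"ry":0,"rz":0,"hand":0.05},{"dx":0,"dy":0,"dz":0,"rx":0,"ry":0,"rz":0,"hand":0.05}]' 
python3 -c "
from h import *
go((.472,.117,.36))
d=cam('wrist');crop(d,0,0,512,384,1,'w1.png');print(proj(d,[(.472,.117,.262),(.472,.117,.21)]).round(),d['p'])"
```

```text
clock: 2.27
position: [0.3058, -0.2165, 0.3604]
ee_rot: [-0.0, 0.708, 0.706, 0.0]
contact_force: [1.3, -0.0, -0.3]
width: 0.0505
gripper_force: 0.0
clock: 3.1
position: [0.4345, 0.0403, 0.3601]
ee_rot: [-0.001, 0.707, 0.708, -0.001]
contact_force: [-0.2, 0.4, 0.5]
width: 0.0501
gripper_force: 0.0
t 3.1 p [0.4345 0.0403 0.3601] yaw 90.07 F [-0.2  0.4  0.5] w 0.0501 0.0 q6 -0.07
[0.472 0.117 0.36 ] -> [76.7 37.6 -0.1]
[[309.  97.]
 [300.  97.]] [0.43585111 0.11721122 0.5021649 ]
```

View pics/w1.png

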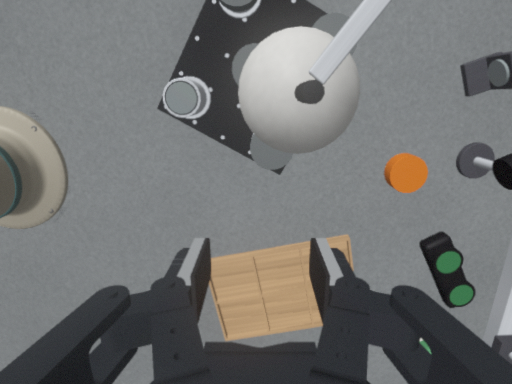

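```bash

python3 -m pendant '[{"dx":0.027,"dy":0.0125,"dz":0,"rx":0,"ry":0,"rz":0,"hand":0.05},{"dx":0.027,"dy":0.0125,"dz":0,"rx":0,"ry":0,"rz":0,"hand":0.05},{"dx":0.027,"dy":0.0125,"dz":0,"rx":0,"ry":0,"rz":0,"hand":0.05},{"dx":0,"dy":0,"dz":0.026,"rx":0,"ry":0,"rz":0,"hand":0.05},{"dx":0,"dy":0,"dz":0.026,"rx":0,"ry":0,"rz":0,"hand":0.05},{"dx":0,"dy":0,"dz":0.026,"rx":0,"ry":0,"rz":0,"hand":0.05},{"dx":0,"dy":0,"dz":0.026,"rx":0,"ry":0,"rz":0,"hand":0.05},{"dx":0,"dy":0,"dz":0.026,"rx":0,"ry":0,"rz":0,"hand":0.05},{"dx":0,"dy":0,"dz":0,"rx":0,"ry":0,"rz":0,"hand":0.01},{"dx":0,"dy":0,"dz":0,"rx":0,"ry":0,"rz":0,"hand":0.01},{"dx":0,"dy":0,"dz":0,"rx":0,"ry":0,"rz":0,"hand":0.01},{"dx":0,"dy":0,"dz":0,"rx":0,"ry":0,"rz":0,"hand":0.01}]' 20
python3 -c "
from h import *
go()
c=np.array((.665,.363));p=manip.get_state()['position'][:2]
v=p-c;print(np.linalg.norm(v));al=np.arctan2(v[1],v[0]);st=np.radians(-6);pr=v
for i in range(1,13):
    a=al+i*st;q=.31*np.array((np.cos(a),np.sin(a)));
    if i==1: pr=.31*np.array((np.cos(al),np.sin(al)))
    print(i,(q+c).round(3),'dx(y) %.1f dy(x) %.1f'%tuple(1000*(q-pr)[::-1]),np.degrees(a).round(1));pr=q"
```

```text
clock: 4.15
position: [0.4728, 0.1196, 0.2324]
ee_rot: [0.001, 0.707, 0.707, 0.0]
contact_force: [0.0, -1.6, -4.3]
width: 0.0171
gripper_force: 22.1
t 4.2 p [0.4728 0.1196 0.2324] yaw 89.95 F [ 0.  -1.6 -4.3] w 0.0171 22.1 q6 0.11
0.31008882526037423
1 [0.449 0.141] dx(y) 21.4 dy(x) -24.4 -134.3
2 [0.427 0.165] dx(y) 23.8 dy(x) -22.0 -140.3
3 [0.407 0.191] dx(y) 26.0 dy(x) -19.4 -146.3
4 [0.391 0.219] dx(y) 27.9 dy(x) -16.6 -152.3
5 [0.377 0.248] dx(y) 29.5 dy(x) -13.6 -158.3
6 [0.367 0.279] dx(y) 30.7 dy(x) -10.4 -164.3
7 [0.359 0.311] dx(y) 31.7 dy(x) -7.1 -170.3
8 [0.356 0.343] dx(y) 32.2 dy(x) -3.8 -176.3
9 [0.355 0.375] dx(y) 32.4 dy(x) -0.4 -182.3
10 [0.358 0.408] dx(y) 32.3 dy(x) 3.0 -188.3
11 [0.365 0.44 ] dx(y) 31.8 dy(x) 6.4 -194.3
12 [0.374 0.471] dx(y) 31.0 dy(x) 9.6 -200.3
```

```bash

python3 -m pendant '[{"dx":0.0107,"dy":-0.0122,"dz":0,"rx":0,"ry":0,"rz":0,"hand":0.01},{"dx":0.0107,"dy":-0.0122,"dz":0,"rx":0,"ry":0,"rz":0,"hand":0.01},{"dx":0.012,"dy":-0.011,"dz":0,"rx":0,"ry":0,"rz":0,"hand":0.01},{"dx":0.012,"dy":-0.011,"dz":0,"rx":0,"ry":0,"rz":0,"hand":0.01},{"dx":0.026,"dy":-0.0194,"dz":0,"rx":0,"ry":0,"rz":0,"hand":0.01},{"dx":0.0279,"dy":-0.0166,"dz":0,"rx":0,"ry":0,"rz":0,"hand":0.01},{"dx":0.0295,"dy":-0.0136,"dz":0,"rx":0,"ry":0,"rz":0,"hand":0.01},{"dx":0,"dy":0,"dz":0,"rx":0,"ry":0,"rz":0,"hand":0.01}]'
python3 -c "
from h import *
go((.367,.279,.232))"
```

```text
clock: 4.82
position: [0.3746, 0.254, 0.2327]
ee_rot: [-0.002, 0.706, 0.708, 0.002]
contact_force: [0.1, 0.7, -2.5]
width: 0.0172
gripper_force: 22.1
t 4.8 p [0.3746 0.254  0.2327] yaw 90.23 F [ 0.1  0.7 -2.5] w 0.0172 22.1 q6 0.43
[0.367 0.279 0.232] -> [25.  -7.5  0.8]
```

Following well; continuing the arc, then release and rise.

```bash

python3 -m pendant '[{"dx":0.0265,"dy":-0.0085,"dz":0,"rx":0,"ry":0,"rz":0,"hand":0.01},{"dx":0.0317,"dy":-0.0071,"dz":0,"rx":0,"ry":0,"rz":0,"hand":0.01},{"dx":0.0322,"dy":-0.0038,"dz":0,"rx":0,"ry":0,"rz":0,"hand":0.01},{"dx":0.0324,"dy":-0.0004,"dz":0,"rx":0,"ry":0,"rz":0,"hand":0.01},{"dx":0.0323,"dy":0.003,"dz":0,"rx":0,"ry":0,"rz":0,"hand":0.01},{"dx":0.028,"dy":0.006,"dz":0,"rx":0,"ry":0,"rz":0,"hand":0.01},{"dx":0,"dy":0,"dz":0,"rx":0,"ry":0,"rz":0,"hand":0.01},{"dx":0,"dy":0,"dz":0,"rx":0,"ry":0,"rz":0,"hand":0.01}]'
python3 -m pendant '[{"dx":0,"dy":0,"dz":0,"rx":0,"ry":0,"rz":0,"hand":0.05},{"dx":0,"dy":0,"dz":0,"rx":0,"ry":0,"rz":0,"hand":0.05},{"dx":0,"dy":0,"dz":0,"rx":0,"ry":0,"rz":0,"hand":0.05},{"dx":0,"dy":0,"dz":-0.03,"rx":0,"ry":0,"rz":0,"hand":0.08},{"dx":0,"dy":0,"dz":-0.03,"rx":0,"ry":0,"rz":0,"hand":0.08},{"dx":0,"dy":0,"dz":-0.03,"rx":0,"ry":0,"rz":0,"hand":0.08},{"dx":-0.04,"dy":0,"dz":0,"rx":0,"ry":0,"rz":0,"hand":0.085},{"dx":-0.04,"dy":0.01,"dz":0,"rx":0,"ry":0,"rz":0,"hand":0.085},{"dx":-0.04,"dy":0.01,"dz":0,"rx":0,"ry":0,"rz":0,"hand":0.085},{"dx":-0.04,"dy":0.01,"dz":0,"rx":0,"ry":0,"rz":0,"hand":0.085},{"dx":-0.04,"dy":0,"dz":0,"rx":0,"ry":0,"rz":0,"hand":0.085},{"dx":0,"dy":0,"dz":0,"rx":0,"ry":0,"rz":0,"hand":0.085}]'
python3 - <<'E'
from h import *
go()
w=cam('wrist');t=cam('top')
crop(t,85,135,345,285,1.5,'a.png');A=cv2.imread('pics/a.png');B=w["frame"][:,:,::-1]
m=np.zeros((384,512+390-0,3),np.uint8);m=cv2.copyMakeBorder(A,0,384-225,0,0,0);cv2.imwrite('pics/v2.png',np.hstack([B,m])[:,:800])
E
```

```text
clock: 5.48
position: [0.3623, 0.4357, 0.2326]
ee_rot: [-0.004, 0.706, 0.708, -0.0]
contact_force: [-8.5, 2.1, 1.3]
width: 0.017
gripper_force: 22.7
clock: 6.48
position: [0.3958, 0.2255, 0.3224]
ee_rot: [0.002, 0.71, 0.705, -0.001]
contact_force: [0.3, 0.5, 0.2]
width: 0.0854
gripper_force: 0.0
t 6.5 p [0.3958 0.2255 0.3224] yaw 89.6 F [0.3 0.5 0.2] w 0.0854 0.0 q6 0.38
```

View pics/v2.png

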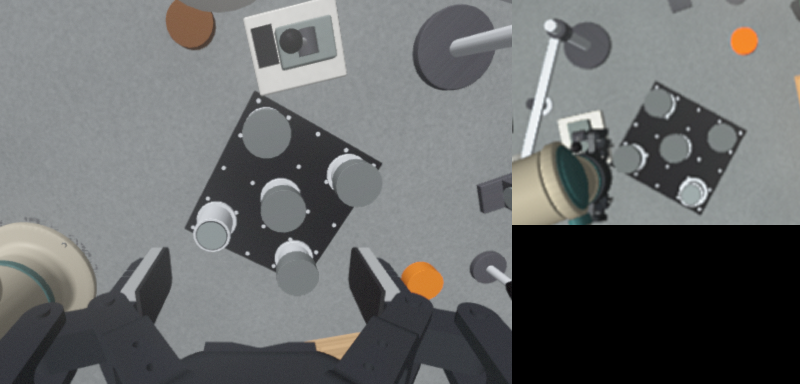

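The wrist half shows four grey caps, at (267,133), (357,181), (283,209) and (297,275). The bare lens is at (212,236), and the shade is gone from above the plate. The brown disc (190,22) and the orange disc (422,280) are the lookalikes.

```bash
python3 - <<'E'
from h import *
w=cam('wrist');t=cam('top')
print(onz(w,[(267,133),(357,181),(283,208),(297,274)],.074).round(4).tolist())
f=lambda *p:[(85+(u-512)/1.5,135+v/1.5) for u,v in p]
print(onz(t,f((628,158),(659,102),(675,148),(721,137)),.074).round(4).tolist())
g=cv2.medianBlur(cv2.cvtColor(w["frame"],cv2.COLOR_RGB2GRAY),5)
c=cv2.HoughCircles(g,cv2.HOUGH_GRADIENT,1,30,param1=80,param2=18,minRadius=18,maxRadius=32)[0]
for x in c: print(x.round(1),onz(w,[x[:2]],.074)[0].round(4))
E
```

```text
[[0.407, 0.2641, 0.074], [0.5255, 0.2015, 0.074], [0.4288, 0.1643, 0.074], [0.451, 0.0626, 0.074]]
[[0.4057, 0.2489, 0.074], [0.5269, 0.1823, 0.074], [0.4269, 0.1469, 0.074], [0.4502, 0.0472, 0.074]]
[295.5 277.5  22.1] [0.449  0.0567 0.074 ]
[265.5 138.5  24.6] [0.4052 0.2573 0.074 ]
[353.5 183.5  28. ] [0.5212 0.1981 0.074 ]
[193.5  32.5  22.5] [0.3221 0.3797 0.074 ]
[215.5 224.5  19.6] [0.3369 0.1408 0.074 ]
[279.5 210.5  27.5] [0.4242 0.1607 0.074 ]
[487.5 275.5  20.2] [0.7363 0.0551 0.074 ]
[441.5  64.5  29.2] [0.6159 0.3457 0.074 ]
```

```bash
python3 - <<'E'
from h import *
w=cam('wrist');t=cam('top');go()
caps=np.array([[.4055,.2495],[.5265,.184],[.4265,.148],[.450,.046]])
for d,n in((w,'w'),(t,'t')):
    P=np.array([proj(d,(*c,.074))[0] for c in caps]);
    im=d["frame"][:,:,::-1].copy()
    for c in caps:
        ring=np.array([(c[0]+.031*np.cos(a),c[1]+.031*np.sin(a),.074) for a in np.linspace(0,6.28,40)])
        cv2.polylines(im,[proj(d,ring).round().astype(int)],True,(0,0,255),1)
    d["im"]=im
A=cv2.resize(w["im"][80:320,150:400],(400,384));B=cv2.resize(t["im"][185:275,145:240],(400,384),interpolation=cv2.INTER_CUBIC)
cv2.imwrite('pics/v3.png',np.hstack([A,B]))
E
```

```text
t 6.8 p [0.3955 0.2333 0.3214] yaw 90.1 F [-0.5  0.4 -0. ] w 0.0847 0.0 q6 0.38
```

View pics/v3.png

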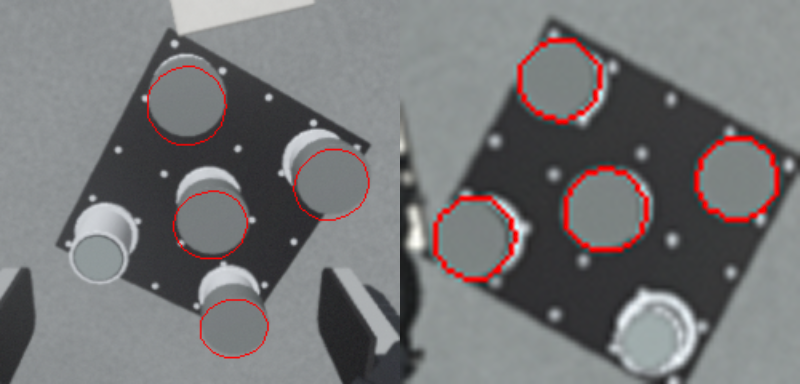

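```bash

python3 -m pendant '[{"dx":0.018,"dy":0.010,"dz":0.03,"rx":0,"ry":0,"rz":0,"hand":0.085},{"dx":0,"dy":0,"dz":0.035,"rx":0,"ry":0,"rz":0,"hand":0.085},{"dx":0,"dy":0,"dz":0.035,"rx":0,"ry":0,"rz":0,"hand":0.085},{"dx":0,"dy":0,"dz":0.035,"rx":0,"ry":0,"rz":0,"hand":0.085},{"dx":0,"dy":0,"dz":0.03,"rx":0,"ry":0,"rz":0,"hand":0.085},{"dx":0,"dy":0,"dz":0.02,"rx":0,"ry":0,"rz":0,"hand":0.085},{"dx":0,"dy":0,"dz":0,"rx":0,"ry":0,"rz":0,"hand":0.085},{"dx":0,"dy":0,"dz":0,"rx":0,"ry":0,"rz":0,"hand":0.085},{"dx":0,"dy":0,"dz":0,"rx":0,"ry":0,"rz":0,"hand":0.085}]' 40
python3 -c "
from h import *
go((.4055,.251,.054))
w=cam('wrist');print(proj(w,[(.4055,.251,.074)]));crop(w,0,0,512,384,1,'w4.png')"
```

```text
clock: 7.53
position: [0.4064, 0.2515, 0.1374]
ee_rot: [0.0, 0.706, 0.708, 0.001]
contact_force: [0.6, 0.1, -0.2]
width: 0.0848
gripper_force: 0.0
t 7.5 p [0.4064 0.2515 0.1374] yaw 90.1 F [ 0.6  0.1 -0.2] w 0.0848 0.0 q6 0.41
[0.4055 0.251  0.054 ] -> [-0.6 -1.1 83.4]
[[256.61990906 210.48317365]]
```

View pics/w4.png

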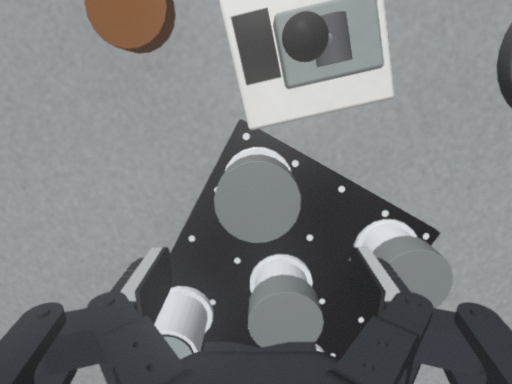

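```bash

python3 -m pendant '[{"dx":0.0025,"dy":-0.001,"dz":0.028,"rx":0,"ry":0,"rz":0,"hand":0.085},{"dx":0,"dy":0,"dz":0.028,"rx":0,"ry":0,"rz":0,"hand":0.085},{"dx":0,"dy":0,"dz":0.0275,"rx":0,"ry":0,"rz":0,"hand":0.085},{"dx":0,"dy":0,"dz":0,"rx":0,"ry":0,"rz":0,"hand":0.085},{"dx":0,"dy":0,"dz":0,"rx":0,"ry":0,"rz":0,"hand":0.055},{"dx":0,"dy":0,"dz":0,"rx":0,"ry":0,"rz":0,"hand":0.055},{"dx":0,"dy":0,"dz":0,"rx":0,"ry":0,"rz":0,"hand":0.055},{"dx":0,"dy":0,"dz":0,"rx":0,"ry":0,"rz":0,"hand":0.055},{"dx":0,"dy":0,"dz":0,"rx":0,"ry":0,"rz":0,"hand":0.055}]' 40
python3 - <<'E'
from h import *
go()
a=cam("top");b=cam("scene")
for d in (a,b):
    hsv=cv2.cvtColor(d["frame"],cv2.COLOR_RGB2HSV)
    w=cv2.morphologyEx(cv2.inRange(hsv,(8,60,90),(25,255,255)),cv2.MORPH_CLOSE,np.ones((5,5)))
    for c in cv2.findContours(w,0,2)[0]:
        if cv2.contourArea(c)>1200:
            q=cv2.approxPolyDP(c,6,True)[:,0].astype(float);P=onz(d,q,.014);print(len(q),P.round(3).tolist(),P.mean(0).round(4))
E
```

```text
clock: 8.33
position: [0.406, 0.2536, 0.0553]
ee_rot: [0.001, 0.707, 0.707, 0.002]
contact_force: [-1.8, -0.1, 7.2]
width: 0.0603
gripper_force: 43.7
t 8.3 p [0.406  0.2536 0.0553] yaw 90.01 F [-1.8 -0.1  7.2] w 0.0603 43.7 q6 0.41
4 [[0.621, -0.289, 0.014], [0.587, -0.118, 0.014], [0.333, -0.17, 0.014], [0.369, -0.34, 0.014]] [ 0.4776 -0.2292  0.014 ]
4 [[0.37, -0.339, 0.014], [0.623, -0.29, 0.014], [0.596, -0.115, 0.014], [0.334, -0.17, 0.014]] [ 0.4805 -0.2287  0.014 ]
8 [[-0.637, 0.236, 0.014], [-0.286, 0.287, 0.014], [-0.307, 0.709, 0.014], [-0.64, 0.693, 0.014], [-0.638, 0.48, 0.014], [-0.763, 0.467, 0.014], [-0.769, 0.311, 0.014], [-0.649, 0.306, 0.014]] [-0.586   0.4362  0.014 ]
4 [[-0.847, 0.249, 0.014], [-0.893, 0.681, 0.014], [-1.231, 0.665, 0.014], [-1.051, 0.263, 0.014]] [-1.0055  0.4643  0.014 ]
4 [[-0.715, -0.525, 0.014], [-0.278, -0.357, 0.014], [-0.277, -0.239, 0.014], [-0.77, -0.394, 0.014]] [-0.51   -0.3787  0.014 ]
```

```bash

python3 -m pendant '[{"dx":0,"dy":0,"dz":-0.02,"rx":0,"ry":0,"rz":0,"hand":0.055},{"dx":0,"dy":0,"dz":-0.04,"rx":0,"ry":0,"rz":0,"hand":0.055},{"dx":0,"dy":0,"dz":-0.04,"rx":0,"ry":0,"rz":0,"hand":0.055},{"dx":-0.02,"dy":0,"dz":0,"rx":0,"ry":0,"rz":0,"hand":0.055},{"dx":-0.035,"dy":0,"dz":0,"rx":0,"ry":0,"rz":0,"hand":0.055},{"dx":-0.04,"dy":0,"dz":0,"rx":0,"ry":0,"rz":0,"hand":0.055},{"dx":-0.04,"dy":0,"dz":0,"rx":0,"ry":0,"rz":0,"hand":0.055},{"dx":-0.04,"dy":0,"dz":0,"rx":0,"ry":0,"rz":0,"hand":0.055},{"dx":-0.04,"dy":0,"dz":0,"rx":0,"ry":0,"rz":0,"hand":0.055}]'
python3 -m pendant '[{"dx":-0.04,"dy":0,"dz":0,"rx":0,"ry":0,"rz":0,"hand":0.055},{"dx":-0.04,"dy":0,"dz":0,"rx":0,"ry":0,"rz":0,"hand":0.055},{"dx":-0.04,"dy":-0.005,"dz":0,"rx":0,"ry":0,"rz":0,"hand":0.055},{"dx":-0.04,"dy":-0.005,"dz":0,"rx":0,"ry":0,"rz":0,"hand":0.055},{"dx":-0.035,"dy":-0.005,"dz":0,"rx":0,"ry":0,"rz":0,"hand":0.055},{"dx":-0.03,"dy":-0.005,"dz":0,"rx":0,"ry":0,"rz":0,"hand":0.055},{"dx":-0.017,"dy":0,"dz":0,"rx":0,"ry":0,"rz":0,"hand":0.055},{"dx":0,"dy":0,"dz":0,"rx":0,"ry":0,"rz":0,"hand":0.055},{"dx":0,"dy":0,"dz":0,"rx":0,"ry":0,"rz":0,"hand":0.055},{"dx":0,"dy":0,"dz":0,"rx":0,"ry":0,"rz":0,"hand":0.055}]'
cat >> h.py <<'E'
def tray():
    for n in ("top","scene"):
        d=cam(n);hsv=cv2.cvtColor(d["frame"],cv2.COLOR_RGB2HSV)
        w=cv2.inRange(hsv,(8,60,90),(25,255,255));w[:,:150]=0;w[:120]=0
        w=cv2.morphologyEx(w,cv2.MORPH_CLOSE,np.ones((5,5)))
        cs=[c for c in cv2.findContours(w,0,2)[0] if cv2.contourArea(c)>900]
        for c in cs:
            P=onz(d,c[:,0].astype(float),.014)[:,:2]
            r=cv2.minAreaRect((P*1000).astype(np.float32));o=cv2.boxPoints(r);print(n,np.round(r[0]),np.round(r[1]),round(r[2],1))
E
python3 -c "
from h import *
go((.386,-.204,.019));tray()"
```

```text
clock: 9.18
position: [0.405, 0.0361, 0.1545]
ee_rot: [0.002, 0.707, 0.708, 0.001]
contact_force: [0.7, -0.3, -0.2]
width: 0.0606
gripper_force: 47.0
clock: 10.02
position: [0.3846, -0.2037, 0.1535]
ee_rot: [0.0, 0.707, 0.707, 0.0]
contact_force: [-1.2, -0.3, -0.7]
width: 0.0601
gripper_force: 47.0
t 10.0 p [ 0.3846 -0.2037  0.1535] yaw 90.01 F [-1.2 -0.3 -0.7] w 0.0601 47.0 q6 -0.65
[ 0.386 -0.204  0.019] -> [ -0.3   1.3 134.5]
top [ 477. -229.] [263. 179.] 11.1
scene [ 482. -228.] [272. 180.] 11.0
```

```bash

python3 -m pendant '[{"dx":0,"dy":0.001,"dz":0.025,"rx":0,"ry":0,"rz":0,"hand":0.055},{"dx":0,"dy":0,"dz":0.035,"rx":0,"ry":0,"rz":0,"hand":0.055},{"dx":0,"dy":0,"dz":0.035,"rx":0,"ry":0,"rz":0,"hand":0.055},{"dx":0,"dy":0,"dz":0.025,"rx":0,"ry":0,"rz":0,"hand":0.055},{"dx":0,"dy":0,"dz":0.014,"rx":0,"ry":0,"rz":0,"hand":0.055},{"dx":0,"dy":0,"dz":0,"rx":0,"ry":0,"rz":0,"hand":0.055},{"dx":0,"dy":0,"dz":0,"rx":0,"ry":0,"rz":0,"hand":0.055}]'
python3 -m pendant '[{"dx":0,"dy":0,"dz":0,"rx":0,"ry":0,"rz":0,"hand":0.072},{"dx":0,"dy":0,"dz":0,"rx":0,"ry":0,"rz":0,"hand":0.072},{"dx":0,"dy":0,"dz":0,"rx":0,"ry":0,"rz":0,"hand":0.072},{"dx":0,"dy":0,"dz":-0.015,"rx":0,"ry":0,"rz":0,"hand":0.072},{"dx":0,"dy":0,"dz":-0.03,"rx":0,"ry":0,"rz":0,"hand":0.072},{"dx":0,"dy":0,"dz":-0.03,"rx":0,"ry":0,"rz":0,"hand":0.08},{"dx":0,"dy":0,"dz":-0.035,"rx":0,"ry":0,"rz":0,"hand":0.085},{"dx":0,"dy":0,"dz":-0.035,"rx":0,"ry":0,"rz":0,"hand":0.085},{"dx":0,"dy":0,"dz":0,"rx":0,"ry":0,"rz":0,"hand":0.085},{"dx":0,"dy":0,"dz":0,"rx":0,"ry":0,"rz":0,"hand":0.085}]'
python3 -c "
from h import *
go((.4275,.149,.165))
s=cam('scene');t=cam('top');A=cv2.resize(s['frame'][130:260,180:420],(480,260));B=t['frame']
m=np.vstack([A,cv2.resize(B[140:290,100:350],(480,288))]);cv2.imwrite('pics/v5.png',m[:,:,::-1])"
```

```text
clock: 10.7
position: [0.3855, -0.2032, 0.0186]
ee_rot: [-0.001, 0.706, 0.708, -0.0]
contact_force: [0.4, 0.2, 0.7]
width: 0.0602
gripper_force: 47.0
clock: 11.53
position: [0.387, -0.2053, 0.1667]
ee_rot: [0.004, 0.707, 0.707, 0.0]
contact_force: [0.2, 0.9, -0.5]
width: 0.0849
gripper_force: 0.0
t 11.5 p [ 0.387  -0.2053  0.1667] yaw 90.02 F [ 0.2  0.9 -0.5] w 0.0849 0.0 q6 -0.65
[0.4275 0.149  0.165 ] -> [3.543e+02 4.060e+01 3.000e-01]
```

View pics/v5.png

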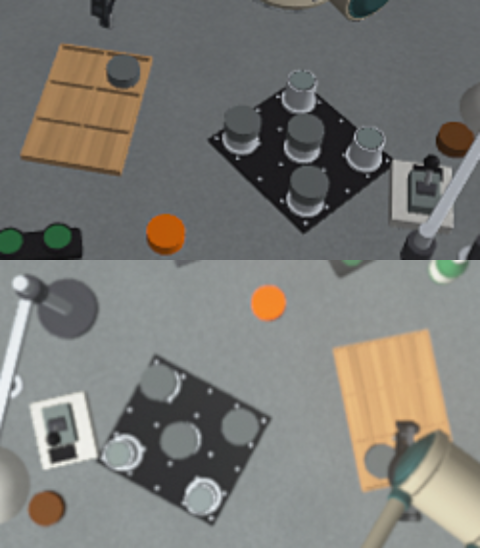

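The first cap lies in its corner pocket (upper half, at (123,70)). Next is the middle cap.

```bash

python3 -m pendant '[{"dx":0.025,"dy":0.004,"dz":0,"rx":0,"ry":0,"rz":0,"hand":0.085},{"dx":0.035,"dy":0.004,"dz":0,"rx":0,"ry":0,"rz":0,"hand":0.085},{"dx":0.04,"dy":0.004,"dz":0,"rx":0,"ry":0,"rz":0,"hand":0.085},{"dx":0.04,"dy":0.004,"dz":0,"rx":0,"ry":0,"rz":0,"hand":0.085},{"dx":0.04,"dy":0.004,"dz":0,"rx":0,"ry":0,"rz":0,"hand":0.085},{"dx":0.04,"dy":0.004,"dz":0,"rx":0,"ry":0,"rz":0,"hand":0.085},{"dx":0.04,"dy":0.004,"dz":0,"rx":0,"ry":0,"rz":0,"hand":0.085},{"dx":0.04,"dy":0.004,"dz":0,"rx":0,"ry":0,"rz":0,"hand":0.085},{"dx":0.035,"dy":0.004,"dz":0,"rx":0,"ry":0,"rz":0,"hand":0.085},{"dx":0.02,"dy":0.004,"dz":0,"rx":0,"ry":0,"rz":0,"hand":0.085},{"dx":0,"dy":0,"dz":0,"rx":0,"ry":0,"rz":0,"hand":0.085},{"dx":0,"dy":0,"dz":0,"rx":0,"ry":0,"rz":0,"hand":0.085}]'
python3 -c "
from h import *
go((.4275,.150,.0545))"
```

```text
clock: 12.63
position: [0.4242, 0.1513, 0.1622]
ee_rot: [-0.001, 0.706, 0.708, -0.002]
contact_force: [-0.5, 0.3, -0.2]
width: 0.0849
gripper_force: 0.0
t 12.6 p [0.4242 0.1513 0.1622] yaw 90.19 F [-0.5  0.3 -0.2] w 0.0849 0.0 q6 0.19
[0.4275 0.15   0.0545] -> [ -1.2   3.7 107.6]
```

```bash

python3 -m pendant '[{"dx":0,"dy":0.003,"dz":0.02,"rx":0,"ry":0,"rz":0,"hand":0.085},{"dx":0,"dy":0,"dz":0.035,"rx":0,"ry":0,"rz":0,"hand":0.085},{"dx":0,"dy":0,"dz":0.035,"rx":0,"ry":0,"rz":0,"hand":0.085},{"dx":0,"dy":0,"dz":0.017,"rx":0,"ry":0,"rz":0,"hand":0.085},{"dx":0,"dy":0,"dz":0,"rx":0,"ry":0,"rz":0,"hand":0.085},{"dx":0,"dy":0,"dz":0,"rx":0,"ry":0,"rz":0,"hand":0.055},{"dx":0,"dy":0,"dz":0,"rx":0,"ry":0,"rz":0,"hand":0.055},{"dx":0,"dy":0,"dz":0,"rx":0,"ry":0,"rz":0,"hand":0.055},{"dx":0,"dy":0,"dz":0,"rx":0,"ry":0,"rz":0,"hand":0.055},{"dx":0,"dy":0,"dz":0,"rx":0,"ry":0,"rz":0,"hand":0.055}]' 40
python3 -m pendant '[{"dx":0,"dy":0,"dz":-0.02,"rx":0,"ry":0,"rz":0,"hand":0.055},{"dx":0,"dy":0,"dz":-0.04,"rx":0,"ry":0,"rz":0,"hand":0.055},{"dx":0,"dy":0,"dz":-0.04,"rx":0,"ry":0,"rz":0,"hand":0.055},{"dx":-0.02,"dy":0,"dz":-0.005,"rx":0,"ry":0,"rz":0,"hand":0.055},{"dx":-0.035,"dy":0,"dz":0,"rx":0,"ry":0,"rz":0,"hand":0.055},{"dx":-0.04,"dy":0,"dz":0,"rx":0,"ry":0,"rz":0,"hand":0.055},{"dx":-0.04,"dy":0,"dz":0,"rx":0,"ry":0,"rz":0,"hand":0.055},{"dx":-0.04,"dy":0,"dz":0,"rx":0,"ry":0,"rz":0,"hand":0.055},{"dx":-0.04,"dy":0,"dz":0,"rx":0,"ry":0,"rz":0,"hand":0.055}]'
python3 -c "
from h import *
go((.4032,-.2881,.16));tray()"
```

```text
clock: 13.47
position: [0.4288, 0.1503, 0.058]
ee_rot: [0.001, 0.707, 0.707, 0.0]
contact_force: [-1.5, -2.3, 6.0]
width: 0.0599
gripper_force: 43.7
clock: 14.22
position: [0.4291, -0.0659, 0.1628]
ee_rot: [0.002, 0.707, 0.707, 0.001]
contact_force: [1.1, 0.3, -1.0]
width: 0.0596
gripper_force: 45.6
t 14.2 p [ 0.4291 -0.0659  0.1628] yaw 90.05 F [ 1.1  0.3 -1. ] w 0.0596 45.6 q6 -0.31
[ 0.4032 -0.2881  0.16  ] -> [-222.1  -26.1    2.9]
top [ 477. -229.] [263. 180.] 11.1
scene [ 482. -228.] [271. 180.] 10.9
```

```bash

python3 -m pendant '[{"dx":-0.038,"dy":-0.004,"dz":0,"rx":0,"ry":0,"rz":0,"hand":0.055},{"dx":-0.038,"dy":-0.004,"dz":0,"rx":0,"ry":0,"rz":0,"hand":0.055},{"dx":-0.038,"dy":-0.004,"dz":0,"rx":0,"ry":0,"rz":0,"hand":0.055},{"dx":-0.038,"dy":-0.005,"dz":0,"rx":0,"ry":0,"rz":0,"hand":0.055},{"dx":-0.035,"dy":-0.005,"dz":0,"rx":0,"ry":0,"rz":0,"hand":0.055},{"dx":-0.025,"dy":-0.004,"dz":0,"rx":0,"ry":0,"rz":0,"hand":0.055},{"dx":-0.01,"dy":0,"dz":0,"rx":0,"ry":0,"rz":0,"hand":0.055},{"dx":0,"dy":0,"dz":0,"rx":0,"ry":0,"rz":0,"hand":0.055},{"dx":0,"dy":0,"dz":0,"rx":0,"ry":0,"rz":0,"hand":0.055},{"dx":0,"dy":0,"dz":0,"rx":0,"ry":0,"rz":0,"hand":0.055}]'
python3 -c "
from h import *
go((.4032,-.2881,.019));tray()"
```

```text
clock: 15.15
position: [0.4028, -0.2843, 0.1618]
ee_rot: [-0.0, 0.707, 0.708, 0.0]
contact_force: [0.3, -0.1, -0.2]
width: 0.0597
gripper_force: 45.6
t 15.2 p [ 0.4028 -0.2843  0.1618] yaw 90.09 F [ 0.3 -0.1 -0.2] w 0.0597 45.6 q6 -0.76
[ 0.4032 -0.2881  0.019 ] -> [ -4.    0.4 142.8]
top [ 477. -230.] [263. 180.] 11.1
scene [ 482. -229.] [271. 179.] 10.9
```

```bash

python3 -m pendant '[{"dx":-0.004,"dy":0,"dz":0.025,"rx":0,"ry":0,"rz":0,"hand":0.055},{"dx":0,"dy":0,"dz":0.035,"rx":0,"ry":0,"rz":0,"hand":0.055},{"dx":0,"dy":0,"dz":0.035,"rx":0,"ry":0,"rz":0,"hand":0.055},{"dx":0,"dy":0,"dz":0.03,"rx":0,"ry":0,"rz":0,"hand":0.055},{"dx":0,"dy":0,"dz":0.015,"rx":0,"ry":0,"rz":0,"hand":0.055},{"dx":0,"dy":0,"dz":0,"rx":0,"ry":0,"rz":0,"hand":0.055},{"dx":0,"dy":0,"dz":0,"rx":0,"ry":0,"rz":0,"hand":0.055}]'
python3 -m pendant '[{"dx":0,"dy":0,"dz":0,"rx":0,"ry":0,"rz":0,"hand":0.072},{"dx":0,"dy":0,"dz":0,"rx":0,"ry":0,"rz":0,"hand":0.072},{"dx":0,"dy":0,"dz":0,"rx":0,"ry":0,"rz":0,"hand":0.072},{"dx":0,"dy":0,"dz":-0.015,"rx":0,"ry":0,"rz":0,"hand":0.072},{"dx":0,"dy":0,"dz":-0.03,"rx":0,"ry":0,"rz":0,"hand":0.072},{"dx":0,"dy":0,"dz":-0.03,"rx":0,"ry":0,"rz":0,"hand":0.08},{"dx":0,"dy":0,"dz":-0.035,"rx":0,"ry":0,"rz":0,"hand":0.085},{"dx":0,"dy":0,"dz":-0.035,"rx":0,"ry":0,"rz":0,"hand":0.085},{"dx":0,"dy":0,"dz":0,"rx":0,"ry":0,"rz":0,"hand":0.085},{"dx":0,"dy":0,"dz":0,"rx":0,"ry":0,"rz":0,"hand":0.085}]'
python3 -c "
from h import *
go((.450,.049,.165))"
```

```text
clock: 15.83
position: [0.4026, -0.2891, 0.0215]
ee_rot: [-0.001, 0.707, 0.708, 0.0]
contact_force: [0.8, -1.1, -0.7]
width: 0.0599
gripper_force: 45.6
clock: 16.67
position: [0.4039, -0.2915, 0.1701]
ee_rot: [0.004, 0.707, 0.707, 0.0]
contact_force: [-0.6, -0.6, -0.1]
width: 0.0852
gripper_force: 0.0
t 16.7 p [ 0.4039 -0.2915  0.1701] yaw 90.02 F [-0.6 -0.6 -0.1] w 0.0852 0.0 q6 -0.77
[0.45  0.049 0.165] -> [340.5  46.2   3.5]
```

```bash

python3 -m pendant '[{"dx":0.02,"dy":0.004,"dz":0,"rx":0,"ry":0,"rz":0,"hand":0.085},{"dx":0.035,"dy":0.004,"dz":0,"rx":0,"ry":0,"rz":0,"hand":0.085},{"dx":0.038,"dy":0.005,"dz":0,"rx":0,"ry":0,"rz":0,"hand":0.085},{"dx":0.038,"dy":0.005,"dz":0,"rx":0,"ry":0,"rz":0,"hand":0.085},{"dx":0.038,"dy":0.005,"dz":0,"rx":0,"ry":0,"rz":0,"hand":0.085},{"dx":0.038,"dy":0.005,"dz":0,"rx":0,"ry":0,"rz":0,"hand":0.085},{"dx":0.038,"dy":0.005,"dz":0,"rx":0,"ry":0,"rz":0,"hand":0.085},{"dx":0.038,"dy":0.005,"dz":0,"rx":0,"ry":0,"rz":0,"hand":0.085},{"dx":0.038,"dy":0.005,"dz":0,"rx":0,"ry":0,"rz":0,"hand":0.085},{"dx":0.02,"dy":0.003,"dz":0,"rx":0,"ry":0,"rz":0,"hand":0.085},{"dx":0,"dy":0,"dz":0,"rx":0,"ry":0,"rz":0,"hand":0.085},{"dx":0,"dy":0,"dz":0,"rx":0,"ry":0,"rz":0,"hand":0.085}]'
python3 -c "
from h import *
go((.450,.049,.0555))
w=cam('wrist');crop(w,0,0,512,384,1,'w6.png');print(proj(w,[(.45,.048,.074),(.5265,.186,.074)]))"
```

```text
clock: 17.67
position: [0.4475, 0.0516, 0.1658]
ee_rot: [-0.001, 0.706, 0.708, -0.001]
contact_force: [0.7, -0.1, 0.4]
width: 0.0848
gripper_force: 0.0
t 17.7 p [0.4475 0.0516 0.1658] yaw 90.19 F [ 0.7 -0.1  0.4] w 0.0848 0.0 q6 -0.04
[0.45   0.049  0.0555] -> [ -2.6   2.8 110.3]
[[261.65233917 201.50255712]
 [374.96778635   9.97685262]]
```

View pics/w6.png

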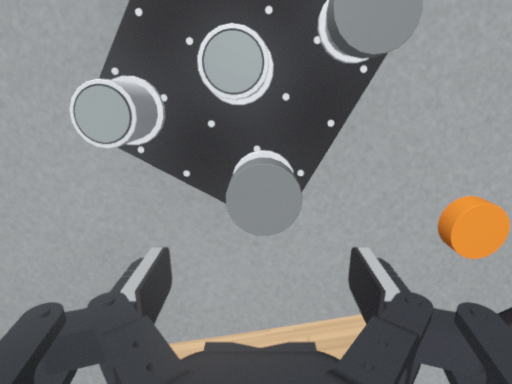

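The cap to take is at (264,197), within a few px of the prediction, and the middle lens at (233,62) is now bare.

```bash

python3 -m pendant '[{"dx":-0.001,"dy":0.0025,"dz":0.022,"rx":0,"ry":0,"rz":0,"hand":0.085},{"dx":0,"dy":0,"dz":0.035,"rx":0,"ry":0,"rz":0,"hand":0.085},{"dx":0,"dy":0,"dz":0.035,"rx":0,"ry":0,"rz":0,"hand":0.085},{"dx":0,"dy":0,"dz":0.018,"rx":0,"ry":0,"rz":0,"hand":0.085},{"dx":0,"dy":0,"dz":0,"rx":0,"ry":0,"rz":0,"hand":0.085},{"dx":0,"dy":0,"dz":0,"rx":0,"ry":0,"rz":0,"hand":0.055},{"dx":0,"dy":0,"dz":0,"rx":0,"ry":0,"rz":0,"hand":0.055},{"dx":0,"dy":0,"dz":0,"rx":0,"ry":0,"rz":0,"hand":0.055},{"dx":0,"dy":0,"dz":0,"rx":0,"ry":0,"rz":0,"hand":0.055},{"dx":0,"dy":0,"dz":0,"rx":0,"ry":0,"rz":0,"hand":0.055}]' 40
python3 -m pendant '[{"dx":0,"dy":0,"dz":-0.02,"rx":0,"ry":0,"rz":0,"hand":0.055},{"dx":0,"dy":0,"dz":-0.04,"rx":0,"ry":0,"rz":0,"hand":0.055},{"dx":0,"dy":0,"dz":-0.04,"rx":0,"ry":0,"rz":0,"hand":0.055},{"dx":-0.02,"dy":0.01,"dz":-0.005,"rx":0,"ry":0,"rz":0,"hand":0.055},{"dx":-0.036,"dy":0.018,"dz":0,"rx":0,"ry":0,"rz":0,"hand":0.055},{"dx":-0.036,"dy":0.018,"dz":0,"rx":0,"ry":0,"rz":0,"hand":0.055},{"dx":-0.036,"dy":0.018,"dz":0,"rx":0,"ry":0,"rz":0,"hand":0.055},{"dx":-0.036,"dy":0.018,"dz":0,"rx":0,"ry":0,"rz":0,"hand":0.055},{"dx":-0.036,"dy":0.015,"dz":0,"rx":0,"ry":0,"rz":0,"hand":0.055},{"dx":-0.019,"dy":0.008,"dz":0,"rx":0,"ry":0,"rz":0,"hand":0.055},{"dx":0,"dy":0,"dz":0,"rx":0,"ry":0,"rz":0,"hand":0.055},{"dx":0,"dy":0,"dz":0,"rx":0,"ry":0,"rz":0,"hand":0.055}]'
python3 -c "
from h import *
go((.5548,-.170,.019));tray()"
```

```text
clock: 18.55
position: [0.4516, 0.049, 0.0583]
ee_rot: [0.001, 0.707, 0.707, 0.0]
contact_force: [-1.5, -3.9, 6.8]
width: 0.0603
gripper_force: 44.1
clock: 19.55
position: [0.5568, -0.1702, 0.1621]
ee_rot: [0.0, 0.708, 0.706, 0.001]
contact_force: [-0.1, 1.0, -0.3]
width: 0.0604
gripper_force: 45.7
t 19.6 p [ 0.5568 -0.1702  0.1621] yaw 89.9 F [-0.1  1.  -0.3] w 0.0604 45.7 q6 -0.42
[ 0.5548 -0.17    0.019 ] -> [  0.2  -2.1 143.1]
top [ 462. -219.] [144. 204.] 70.3
scene [ 482. -228.] [271. 180.] 11.0
```

Scene view confirms the tray is unmoved. Lower and release.

```bash

python3 -m pendant '[{"dx":0,"dy":-0.001,"dz":0.025,"rx":0,"ry":0,"rz":0,"hand":0.055},{"dx":0,"dy":0,"dz":0.035,"rx":0,"ry":0,"rz":0,"hand":0.055},{"dx":0,"dy":0,"dz":0.035,"rx":0,"ry":0,"rz":0,"hand":0.055},{"dx":0,"dy":0,"dz":0.03,"rx":0,"ry":0,"rz":0,"hand":0.055},{"dx":0,"dy":0,"dz":0.015,"rx":0,"ry":0,"rz":0,"hand":0.055},{"dx":0,"dy":0,"dz":0,"rx":0,"ry":0,"rz":0,"hand":0.055},{"dx":0,"dy":0,"dz":0,"rx":0,"ry":0,"rz":0,"hand":0.055}]'
python3 -m pendant '[{"dx":0,"dy":0,"dz":0,"rx":0,"ry":0,"rz":0,"hand":0.072},{"dx":0,"dy":0,"dz":0,"rx":0,"ry":0,"rz":0,"hand":0.072},{"dx":0,"dy":0,"dz":0,"rx":0,"ry":0,"rz":0,"hand":0.072},{"dx":0,"dy":0,"dz":-0.015,"rx":0,"ry":0,"rz":0,"hand":0.072},{"dx":0,"dy":0,"dz":-0.03,"rx":0,"ry":0,"rz":0,"hand":0.072},{"dx":0,"dy":0,"dz":-0.03,"rx":0,"ry":0,"rz":0,"hand":0.08},{"dx":0,"dy":0,"dz":-0.035,"rx":0,"ry":0,"rz":0,"hand":0.085},{"dx":0,"dy":0,"dz":-0.035,"rx":0,"ry":0,"rz":0,"hand":0.085},{"dx":0,"dy":0,"dz":0,"rx":0,"ry":0,"rz":0,"hand":0.085},{"dx":0,"dy":0,"dz":0,"rx":0,"ry":0,"rz":0,"hand":0.085}]'
python3 -c "
from h import *
go((.5265,.187,.165))"
```

```text
clock: 20.23
position: [0.5545, -0.1677, 0.0218]
ee_rot: [-0.001, 0.706, 0.708, -0.0]
contact_force: [0.8, -0.6, -0.3]
width: 0.0604
gripper_force: 45.7
clock: 21.07
position: [0.5569, -0.1699, 0.1706]
ee_rot: [0.004, 0.707, 0.707, 0.001]
contact_force: [-0.9, -0.2, -0.6]
width: 0.085
gripper_force: 0.0
t 21.1 p [ 0.5569 -0.1699  0.1706] yaw 90.02 F [-0.9 -0.2 -0.6] w 0.085 0.0 q6 -0.42
[0.5265 0.187  0.165 ] -> [357.  -30.3   4.3]
```

```bash

python3 -m pendant '[{"dx":0.023,"dy":-0.003,"dz":0,"rx":0,"ry":0,"rz":0,"hand":0.085},{"dx":0.035,"dy":-0.003,"dz":0,"rx":0,"ry":0,"rz":0,"hand":0.085},{"dx":0.04,"dy":-0.003,"dz":0,"rx":0,"ry":0,"rz":0,"hand":0.085},{"dx":0.04,"dy":-0.003,"dz":0,"rx":0,"ry":0,"rz":0,"hand":0.085},{"dx":0.04,"dy":-0.003,"dz":0,"rx":0,"ry":0,"rz":0,"hand":0.085},{"dx":0.04,"dy":-0.003,"dz":0,"rx":0,"ry":0,"rz":0,"hand":0.085},{"dx":0.04,"dy":-0.003,"dz":0,"rx":0,"ry":0,"rz":0,"hand":0.085},{"dx":0.04,"dy":-0.003,"dz":0,"rx":0,"ry":0,"rz":0,"hand":0.085},{"dx":0.036,"dy":-0.003,"dz":0,"rx":0,"ry":0,"rz":0,"hand":0.085},{"dx":0.021,"dy":-0.003,"dz":0,"rx":0,"ry":0,"rz":0,"hand":0.085},{"dx":0,"dy":0,"dz":0,"rx":0,"ry":0,"rz":0,"hand":0.085},{"dx":0,"dy":0,"dz":0,"rx":0,"ry":0,"rz":0,"hand":0.085}]'
python3 -c "
from h import *
go((.5265,.187,.057))"
```

```text
clock: 22.07
position: [0.5238, 0.1866, 0.1658]
ee_rot: [-0.0, 0.706, 0.708, -0.001]
contact_force: [-0.5, -0.8, -0.8]
width: 0.085
gripper_force: 0.0
t 22.1 p [0.5238 0.1866 0.1658] yaw 90.18 F [-0.5 -0.8 -0.8] w 0.085 0.0 q6 0.21
[0.5265 0.187  0.057 ] -> [  0.6   2.9 108.8]
```

```bash

python3 -m pendant '[{"dx":0,"dy":0.0025,"dz":0.022,"rx":0,"ry":0,"rz":0,"hand":0.085},{"dx":0,"dy":0,"dz":0.035,"rx":0,"ry":0,"rz":0,"hand":0.085},{"dx":0,"dy":0,"dz":0.035,"rx":0,"ry":0,"rz":0,"hand":0.085},{"dx":0,"dy":0,"dz":0.018,"rx":0,"ry":0,"rz":0,"hand":0.085},{"dx":0,"dy":0,"dz":0,"rx":0,"ry":0,"rz":0,"hand":0.085},{"dx":0,"dy":0,"dz":0,"rx":0,"ry":0,"rz":0,"hand":0.055},{"dx":0,"dy":0,"dz":0,"rx":0,"ry":0,"rz":0,"hand":0.055},{"dx":0,"dy":0,"dz":0,"rx":0,"ry":0,"rz":0,"hand":0.055},{"dx":0,"dy":0,"dz":0,"rx":0,"ry":0,"rz":0,"hand":0.055},{"dx":0,"dy":0,"dz":0,"rx":0,"ry":0,"rz":0,"hand":0.055}]' 40
python3 -m pendant '[{"dx":0,"dy":0,"dz":-0.02,"rx":0,"ry":0,"rz":0,"hand":0.055},{"dx":0,"dy":0,"dz":-0.04,"rx":0,"ry":0,"rz":0,"hand":0.055},{"dx":0,"dy":0,"dz":-0.04,"rx":0,"ry":0,"rz":0,"hand":0.055},{"dx":-0.02,"dy":0.004,"dz":-0.005,"rx":0,"ry":0,"rz":0,"hand":0.055},{"dx":-0.036,"dy":0.004,"dz":0,"rx":0,"ry":0,"rz":0,"hand":0.055},{"dx":-0.036,"dy":0.004,"dz":0,"rx":0,"ry":0,"rz":0,"hand":0.055},{"dx":-0.036,"dy":0.004,"dz":0,"rx":0,"ry":0,"rz":0,"hand":0.055},{"dx":-0.036,"dy":0.004,"dz":0,"rx":0,"ry":0,"rz":0,"hand":0.055},{"dx":-0.036,"dy":0.004,"dz":0,"rx":0,"ry":0,"rz":0,"hand":0.055},{"dx":-0.02,"dy":0.004,"dz":0,"rx":0,"ry":0,"rz":0,"hand":0.055},{"dx":0,"dy":0,"dz":0,"rx":0,"ry":0,"rz":0,"hand":0.055},{"dx":0,"dy":0,"dz":0,"rx":0,"ry":0,"rz":0,"hand":0.055}]'
python3 -c "
from h import *
go((.5718,-.2541,.16));tray()"
```

```text
clock: 22.9
position: [0.5285, 0.1856, 0.0585]
ee_rot: [0.001, 0.707, 0.707, 0.001]
contact_force: [-0.2, -1.8, 6.0]
width: 0.0606
gripper_force: 43.7
clock: 23.9
position: [0.5559, -0.035, 0.1623]
ee_rot: [0.0, 0.708, 0.706, 0.001]
contact_force: [-0.7, 0.5, -1.1]
width: 0.0604
gripper_force: 46.7
t 23.9 p [ 0.5559 -0.035   0.1623] yaw 89.87 F [-0.7  0.5 -1.1] w 0.0604 46.7 q6 -0.19
[ 0.5718 -0.2541  0.16  ] -> [-219.1   16.3    2.2]
top [ 477. -228.] [263. 181.] 11.2
scene [ 482. -228.] [271. 181.] 10.7
```

```bash

python3 -m pendant '[{"dx":-0.02,"dy":0.003,"dz":0,"rx":0,"ry":0,"rz":0,"hand":0.055},{"dx":-0.036,"dy":0.003,"dz":0,"rx":0,"ry":0,"rz":0,"hand":0.055},{"dx":-0.036,"dy":0.003,"dz":0,"rx":0,"ry":0,"rz":0,"hand":0.055},{"dx":-0.036,"dy":0.003,"dz":0,"rx":0,"ry":0,"rz":0,"hand":0.055},{"dx":-0.036,"dy":0.002,"dz":0,"rx":0,"ry":0,"rz":0,"hand":0.055},{"dx":-0.036,"dy":0.001,"dz":0,"rx":0,"ry":0,"rz":0,"hand":0.055},{"dx":-0.019,"dy":0,"dz":0,"rx":0,"ry":0,"rz":0,"hand":0.055},{"dx":0,"dy":0,"dz":0,"rx":0,"ry":0,"rz":0,"hand":0.055},{"dx":0,"dy":0,"dz":0,"rx":0,"ry":0,"rz":0,"hand":0.055},{"dx":0,"dy":0,"dz":0,"rx":0,"ry":0,"rz":0,"hand":0.055}]'
python3 -c "
from h import *
go((.5718,-.2541,.021));tray()"
```

```text
clock: 24.83
position: [0.5706, -0.2511, 0.1617]
ee_rot: [-0.001, 0.706, 0.708, 0.0]
contact_force: [0.3, 0.4, -0.6]
width: 0.0603
gripper_force: 46.7
t 24.8 p [ 0.5706 -0.2511  0.1617] yaw 90.11 F [ 0.3  0.4 -0.6] w 0.0603 46.7 q6 -0.53
[ 0.5718 -0.2541  0.021 ] -> [ -3.2   1.2 140.7]
top [ 475. -213.] [261. 147.] 11.0
scene [ 482. -228.] [272. 180.] 10.6
```

```bash

python3 -m pendant '[{"dx":-0.003,"dy":0.001,"dz":0.025,"rx":0,"ry":0,"rz":0,"hand":0.055},{"dx":0,"dy":0,"dz":0.035,"rx":0,"ry":0,"rz":0,"hand":0.055},{"dx":0,"dy":0,"dz":0.035,"rx":0,"ry":0,"rz":0,"hand":0.055},{"dx":0,"dy":0,"dz":0.03,"rx":0,"ry":0,"rz":0,"hand":0.055},{"dx":0,"dy":0,"dz":0.015,"rx":0,"ry":0,"rz":0,"hand":0.055},{"dx":0,"dy":0,"dz":0,"rx":0,"ry":0,"rz":0,"hand":0.055},{"dx":0,"dy":0,"dz":0,"rx":0,"ry":0,"rz":0,"hand":0.055}]'
python3 -m pendant '[{"dx":0,"dy":0,"dz":0,"rx":0,"ry":0,"rz":0,"hand":0.072},{"dx":0,"dy":0,"dz":0,"rx":0,"ry":0,"rz":0,"hand":0.072},{"dx":0,"dy":0,"dz":0,"rx":0,"ry":0,"rz":0,"hand":0.072},{"dx":0,"dy":0,"dz":-0.015,"rx":0,"ry":0,"rz":0,"hand":0.072},{"dx":0,"dy":0,"dz":-0.03,"rx":0,"ry":0,"rz":0,"hand":0.072},{"dx":0,"dy":0,"dz":-0.04,"rx":0,"ry":0,"rz":0,"hand":0.08},{"dx":0,"dy":0,"dz":-0.04,"rx":0,"ry":0,"rz":0,"hand":0.085},{"dx":0,"dy":0,"dz":-0.04,"rx":0,"ry":0,"rz":0,"hand":0.06},{"dx":0.02,"dy":-0.01,"dz":-0.04,"rx":0,"ry":0,"rz":0,"hand":0.05},{"dx":0.03,"dy":-0.01,"dz":-0.04,"rx":0,"ry":0,"rz":0,"hand":0.05},{"dx":0.04,"dy":-0.01,"dz":-0.04,"rx":0,"ry":0,"rz":0,"hand":0.05},{"dx":0.04,"dy":-0.01,"dz":0,"rx":0,"ry":0,"rz":0,"hand":0.05}]'
python3 -m pendant '[{"dx":0.04,"dy":-0.01,"dz":0,"rx":0,"ry":0,"rz":0,"hand":0.05},{"dx":0.04,"dy":-0.01,"dz":0,"rx":0,"ry":0,"rz":0,"hand":0.05},{"dx":0.04,"dy":-0.01,"dz":0,"rx":0,"ry":0,"rz":0,"hand":0.05},{"dx":0.04,"dy":-0.01,"dz":0,"rx":0,"ry":0,"rz":0,"hand":0.05},{"dx":0.04,"dy":-0.01,"dz":0,"rx":0,"ry":0,"rz":0,"hand":0.05},{"dx":0.04,"dy":-0.01,"dz":0,"rx":0,"ry":0,"rz":0,"hand":0.05},{"dx":0.02,"dy":0,"dz":0,"rx":0,"ry":0,"rz":0,"hand":0.05},{"dx":0,"dy":0,"dz":0,"rx":0,"ry":0,"rz":0,"hand":0.05},{"dx":0,"dy":0,"dz":0,"rx":0,"ry":0,"rz":0,"hand":0.05}]'
python3 -c "
from h import *
go((.3623,.4357,.3))
t=cam('top');w=cam('wrist');cv2.imwrite('pics/v7.png',np.hstack([cv2.resize(t['frame'][130:300,70:360],(490,288)),cv2.resize(w['frame'],(384,288))])[:,:800,::-1])"
```

```text
clock: 25.52
position: [0.5715, -0.2547, 0.0215]
ee_rot: [-0.001, 0.706, 0.708, -0.0]
contact_force: [1.1, -0.7, 0.8]
width: 0.0608
gripper_force: 46.7
clock: 26.52
position: [0.5402, -0.1465, 0.2929]
ee_rot: [0.008, 0.708, 0.706, 0.003]
contact_force: [1.3, 1.5, 0.2]
width: 0.0498
gripper_force: 0.0
clock: 27.27
position: [0.4767, 0.1163, 0.286]
ee_rot: [0.001, 0.706, 0.708, 0.001]
contact_force: [0.0, 0.4, -0.3]
width: 0.0502
gripper_force: 0.0
t 27.3 p [0.4767 0.1163 0.286 ] yaw 90.18 F [ 0.   0.4 -0.3] w 0.0502 0.0 q6 0.09
[0.3623 0.4357 0.3   ] -> [ 319.8 -113.4  -14.5]
```

View pics/v7.png

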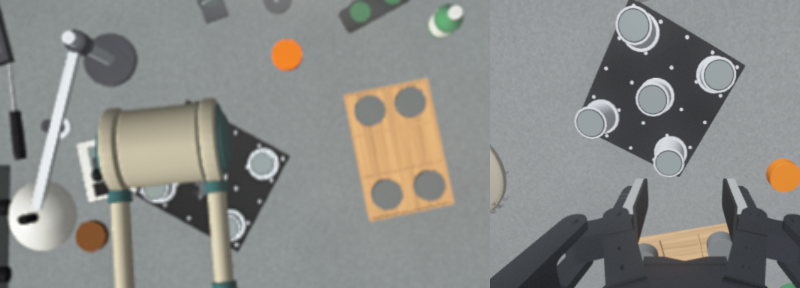

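All four caps are in the four corner pockets of the tray, left half at (370,110), (410,101), (387,193) and (429,185). All five lenses are bare. The lamp post is at (28,217), where I left it.

```bash

python3 -m pendant '[{"dx":0.02,"dy":-0.007,"dz":-0.014,"rx":0,"ry":0,"rz":0,"hand":0.05},{"dx":0.035,"dy":-0.0125,"dz":0,"rx":0,"ry":0,"rz":0,"hand":0.05},{"dx":0.035,"dy":-0.0125,"dz":0,"rx":0,"ry":0,"rz":0,"hand":0.05},{"dx":0.035,"dy":-0.0125,"dz":0,"rx":0,"ry":0,"rz":0,"hand":0.05},{"dx":0.035,"dy":-0.0125,"dz":0,"rx":0,"ry":0,"rz":0,"hand":0.05},{"dx":0.035,"dy":-0.0125,"dz":0,"rx":0,"ry":0,"rz":0,"hand":0.05},{"dx":0.035,"dy":-0.0125,"dz":0,"rx":0,"ry":0,"rz":0,"hand":0.05},{"dx":0.035,"dy":-0.0125,"dz":0,"rx":0,"ry":0,"rz":0,"hand":0.05},{"dx":0.035,"dy":-0.0125,"dz":0,"rx":0,"ry":0,"rz":0,"hand":0.05},{"dx":0.02,"dy":-0.007,"dz":0,"rx":0,"ry":0,"rz":0,"hand":0.05},{"dx":0,"dy":0,"dz":0,"rx":0,"ry":0,"rz":0,"hand":0.05},{"dx":0,"dy":0,"dz":0,"rx":0,"ry":0,"rz":0,"hand":0.05}]'
python3 -c "
from h import *
t=cam('top');print(onz(t,[(86.6,258.1)],.262))
go((.3623,.4357,.230))"
```

```text
clock: 28.37
position: [0.3636, 0.4351, 0.2985]
ee_rot: [0.001, 0.707, 0.707, -0.0]
contact_force: [1.0, -1.2, 0.1]
width: 0.0498
gripper_force: 0.0
[[0.36600723 0.41822698 0.262     ]]
t 28.4 p [0.3639 0.4343 0.2986] yaw 89.95 F [ 0.1 -0.4 -0.4] w 0.0502 0.0 q6 0.75
[0.3623 0.4357 0.23  ] -> [ 1.5 -1.6 68.6]
```

```bash

python3 -c "
from h import *
w=cam('wrist')
g=cv2.cvtColor(w['frame'],cv2.COLOR_RGB2GRAY);print(proj(w,[(.3623,.4357,.262),(.3623,.4357,.21)]).round())
m=(g<60).astype(np.uint8);n,l,s,c=cv2.connectedComponentsWithStats(m)
for i in range(1,n):
    if 200<s[i,4]<8000 and 120<c[i,0]<400: print(s[i],c[i].round(),onz(w,[c[i]],.245).round(3))
"
```

```text
[[255. 223.]
 [256. 197.]]
[229   0  43  15 557] [250.   6.] [[0.36  0.56  0.245]]
[219  33  91   8 465] [264.  36.] [[0.368 0.545 0.245]]
[136  43  29  19 477] [150.  52.] [[0.301 0.537 0.245]]
[248  42  28  19 474] [262.  51.] [[0.366 0.537 0.245]]
[ 334   49   80   29 1480] [373.  63.] [[0.432 0.531 0.245]]
```

```bash

python3 -c "
from h import *
w=cam('wrist');crop(w,120,60,420,384,1.5,'w8.png')"
```

```text
(no output)
```

View pics/w8.png

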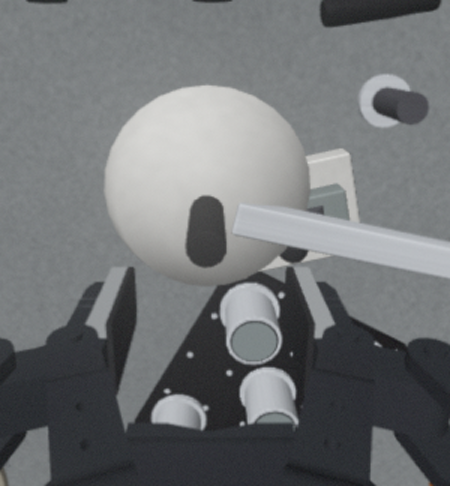

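The grip post top is at crop (206,248), matching the prediction within about 2 px.

```bash

python3 -m pendant '[{"dx":0.001,"dy":-0.001,"dz":0.025,"rx":0,"ry":0,"rz":0,"hand":0.05},{"dx":0,"dy":0,"dz":0.025,"rx":0,"ry":0,"rz":0,"hand":0.05},{"dx":0,"dy":0,"dz":0.018,"rx":0,"ry":0,"rz":0,"hand":0.05},{"dx":0,"dy":0,"dz":0,"rx":0,"ry":0,"rz":0,"hand":0.05},{"dx":0,"dy":0,"dz":0,"rx":0,"ry":0,"rz":0,"hand":0.01},{"dx":0,"dy":0,"dz":0,"rx":0,"ry":0,"rz":0,"hand":0.01},{"dx":0,"dy":0,"dz":0,"rx":0,"ry":0,"rz":0,"hand":0.01},{"dx":0,"dy":0,"dz":0,"rx":0,"ry":0,"rz":0,"hand":0.01},{"dx":0,"dy":0,"dz":0,"rx":0,"ry":0,"rz":0,"hand":0.01}]' 20
python3 -c "
from h import *
from scipy.optimize import least_squares
go()
t=cam('top');crop(t,140,180,250,290,5,'v9.png')
p=manip.get_state()['position'][:2];X=np.array([(.4728,.1196),(.3746,.254),(.3623,.4357),p])
c=least_squares(lambda c:np.linalg.norm(X-c,axis=1)-.31,(.665,.363)).x;print('centre fit',c.round(4),(np.linalg.norm(X-c,axis=1)-.31).round(4))
c=(c+np.array((.665,.3635)))/2
v=p-c;al=np.arctan2(v[1],v[0])%(2*np.pi);u=np.array((.4275,.149))-c;be=np.arctan2(u[1],u[0])%(2*np.pi);print(np.degrees([al,be]),np.linalg.norm(u))
A=np.linspace(al,be,12);Q=c+.31*np.c_[np.cos(A),np.sin(A)];D=np.diff(Q,axis=0)*1000
for q,d in zip(Q[1:],D):print(q.round(3),'dx %.1f dy %.1f'%(d[1],d[0]))
"
```

```text
clock: 29.27
position: [0.3623, 0.4369, 0.2326]
ee_rot: [0.0, 0.707, 0.707, 0.001]
contact_force: [-1.4, -0.7, 5.7]
width: 0.0172
gripper_force: 21.7
t 29.3 p [0.3623 0.4369 0.2326] yaw 90.01 F [-1.4 -0.7  5.7] w 0.0172 21.7 q6 0.76
centre fit [0.6639 0.364 ] [ 0.0003 -0.0005  0.      0.0002]
[166.38397435 222.18806434] 0.3198062529803969
[0.358 0.41 ] dx -26.9 dy -5.3
[0.355 0.383] dx -27.3 dy -2.9
[0.355 0.355] dx -27.4 dy -0.4
[0.357 0.328] dx -27.4 dy 2.0
[0.361 0.301] dx -27.1 dy 4.4
[0.368 0.274] dx -26.6 dy 6.8
[0.377 0.248] dx -25.9 dy 9.1
[0.388 0.223] dx -25.0 dy 11.3
[0.402 0.199] dx -23.9 dy 13.5
[0.417 0.177] dx -22.6 dy 15.6
[0.435 0.156] dx -21.1 dy 17.5
```

View pics/v9.png

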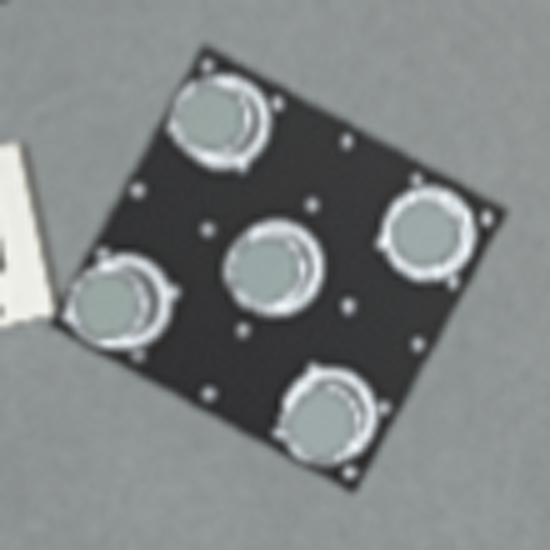

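The middle lens glass is at crop (266,268) and every lens is bare. Swinging the lamp back.

```bash

python3 -m pendant '[{"dx":-0.0135,"dy":-0.0027,"dz":0,"rx":0,"ry":0,"rz":0,"hand":0.01},{"dx":-0.0135,"dy":-0.0026,"dz":0,"rx":0,"ry":0,"rz":0,"hand":0.01},{"dx":-0.0273,"dy":-0.0029,"dz":0,"rx":0,"ry":0,"rz":0,"hand":0.01},{"dx":-0.0274,"dy":-0.0004,"dz":0,"rx":0,"ry":0,"rz":0,"hand":0.01},{"dx":-0.0274,"dy":0.002,"dz":0,"rx":0,"ry":0,"rz":0,"hand":0.01},{"dx":-0.0271,"dy":0.0044,"dz":0,"rx":0,"ry":0,"rz":0,"hand":0.01},{"dx":-0.0266,"dy":0.0068,"dz":0,"rx":0,"ry":0,"rz":0,"hand":0.01},{"dx":-0.0259,"dy":0.0091,"dz":0,"rx":0,"ry":0,"rz":0,"hand":0.01},{"dx":-0.025,"dy":0.0113,"dz":0,"rx":0,"ry":0,"rz":0,"hand":0.01},{"dx":0,"dy":0,"dz":0,"rx":0,"ry":0,"rz":0,"hand":0.01},{"dx":0,"dy":0,"dz":0,"rx":0,"ry":0,"rz":0,"hand":0.01}]'
python3 -c "
from h import *
t=cam('top');print(onz(t,[(193.2,233.6)],.07))
go((.402,.199,.2326),(.417,.177,.2326),(.435,.156,.2326))"
```

```text
clock: 30.23
position: [0.3931, 0.2237, 0.2326]
ee_rot: [0.003, 0.708, 0.706, 0.006]
contact_force: [8.7, 4.8, -0.4]
width: 0.0171
gripper_force: 21.8
[[0.42699595 0.14900275 0.07      ]]
t 30.3 p [0.3928 0.2242 0.2326] yaw 89.9 F [ 8.4  5.  -1.4] w 0.0172 21.8 q6 0.37
[0.402  0.199  0.2326] -> [-25.2   9.3   0. ]
[0.417  0.177  0.2326] -> [-22.   15.    0.1]
[0.435  0.156  0.2326] -> [-21.   18.    0.1]
```

```bash

python3 -m pendant '[{"dx":-0.0125,"dy":0.005,"dz":0,"rx":0,"ry":0,"rz":0,"hand":0.01},{"dx":-0.0125,"dy":0.0055,"dz":0,"rx":0,"ry":0,"rz":0,"hand":0.01},{"dx":-0.0115,"dy":0.0075,"dz":0,"rx":0,"ry":0,"rz":0,"hand":0.01},{"dx":-0.0115,"dy":0.0075,"dz":0,"rx":0,"ry":0,"rz":0,"hand":0.01},{"dx":-0.0105,"dy":0.008,"dz":0,"rx":0,"ry":0,"rz":0,"hand":0.01},{"dx":-0.0105,"dy":0.008,"dz":0,"rx":0,"ry":0,"rz":0,"hand":0.01},{"dx":0,"dy":0,"dz":0,"rx":0,"ry":0,"rz":0,"hand":0.01},{"dx":0,"dy":0,"dz":0,"rx":0,"ry":0,"rz":0,"hand":0.01},{"dx":0,"dy":0,"dz":0,"rx":0,"ry":0,"rz":0,"hand":0.01}]'
python3 -c "
from h import *
go((.435,.156,.2326))"
```

```text
clock: 31.03
position: [0.4395, 0.1609, 0.2331]
ee_rot: [0.003, 0.707, 0.707, 0.014]
contact_force: [20.5, 18.2, -9.9]
width: 0.0173
gripper_force: 22.3
t 31.0 p [0.4395 0.1609 0.2331] yaw 89.97 F [20.5 18.2 -9.9] w 0.0173 22.3 q6 0.19
[0.435  0.156  0.2326] -> [-4.9 -4.6  0.3]
```

```bash

python3 -m pendant '[{"dx":0,"dy":0,"dz":0,"rx":0,"ry":0,"rz":0,"hand":0.05},{"dx":0,"dy":0,"dz":0,"rx":0,"ry":0,"rz":0,"hand":0.05},{"dx":0,"dy":0,"dz":0,"rx":0,"ry":0,"rz":0,"hand":0.05},{"dx":0,"dy":0,"dz":-0.025,"rx":0,"ry":0,"rz":0,"hand":0.05},{"dx":0,"dy":0,"dz":-0.035,"rx":0,"ry":0,"rz":0,"hand":0.05},{"dx":0,"dy":0,"dz":-0.035,"rx":0,"ry":0,"rz":0,"hand":0.05},{"dx":-0.03,"dy":0,"dz":0,"rx":0,"ry":0,"rz":0,"hand":0.05},{"dx":-0.035,"dy":0,"dz":0,"rx":0,"ry":0,"rz":0,"hand":0.05},{"dx":-0.035,"dy":0,"dz":0,"rx":0,"ry":0,"rz":0,"hand":0.05},{"dx":0,"dy":0,"dz":0,"rx":0,"ry":0,"rz":0,"hand":0.05},{"dx":0,"dy":0,"dz":0,"rx":0,"ry":0,"rz":0,"hand":0.05},{"dx":0,"dy":0,"dz":0,"rx":0,"ry":0,"rz":0,"hand":0.05}]'
python3 -c "
from h import *
go()
w=cam('wrist');t=cam('scene')
print(proj(w,[(.434,.156,.262)]),proj(t,[(.434,.156,.262)]))
A=cv2.resize(w['frame'][0:240,100:420],(480,360));B=cv2.resize(t['frame'][140:300,280:420],(315,360));cv2.imwrite('pics/v10.png',np.hstack([A,B])[:,:,::-1])"
```

```text
clock: 32.03
position: [0.428, 0.0538, 0.3258]
ee_rot: [-0.0, 0.707, 0.707, 0.0]
contact_force: [-0.1, 0.0, 0.0]
width: 0.05
gripper_force: 0.0
t 32.0 p [0.428  0.0538 0.3258] yaw 89.96 F [-0.1  0.   0. ] w 0.05 0.0 q6 -0.04
[[267.49008767  54.10111089]] [[341.83454531 157.55180443]]
```

View pics/v10.png

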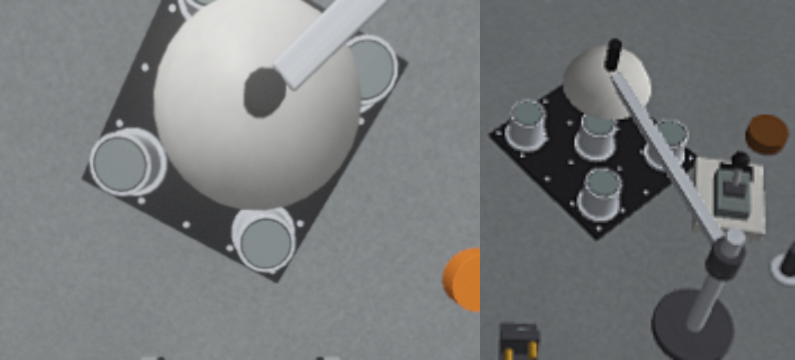

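```bash

python3 -c "
from h import *
w=cam('wrist');t=cam('scene');a=cam('top')
P=onz(w,[(281,53)],.262);S=onz(t,[(339.5,159)],.262);print(P.round(4),S.round(4))
c=np.array((.6645,.3637))
for q in (P[0],S[0],(.4395,.1609),(.4275,.149)): v=np.array(q[:2])-c;print(np.linalg.norm(v).round(4),np.degrees(np.arctan2(v[1],v[0]))%360)
g=cv2.cvtColor(w['frame'],cv2.COLOR_RGB2GRAY);m=((g<75)).astype(np.uint8);m[:,:230]=0;m[:,320:]=0;m[100:]=0
n,l,s,cc=cv2.connectedComponentsWithStats(m);print([(s[i].tolist(),cc[i].round(1)) for i in range(1,n) if s[i,4]>60])
sh=(w['frame'].min(2)>165).astype(np.uint8)
n,l,s,cc=cv2.connectedComponentsWithStats(sh);i=1+np.argmax(s[1:,4]);print(s[i],cc[i])
"
```

```text
[[0.4423 0.1574 0.262 ]] [[0.4422 0.1511 0.262 ]]
0.3032 222.87657450458644
0.3076 223.71524861338946
0.3029 222.02939136004144
0.3198 222.17365650992835
[]
[ 203    0  162  102 9980] [268.16362725  44.71082164]
```

The shade is over the middle lens: the post is at left crop (265,90), within a few mm tangentially. Now the switch, with closed fingers.

```bash

python3 -m pendant '[{"dx":0.02,"dy":-0.005,"dz":0,"rx":0,"ry":0,"rz":0,"hand":0},{"dx":0.036,"dy":-0.009,"dz":0,"rx":0,"ry":0,"rz":0,"hand":0},{"dx":0.036,"dy":-0.009,"dz":0,"rx":0,"ry":0,"rz":0,"hand":0},{"dx":0.036,"dy":-0.009,"dz":0,"rx":0,"ry":0,"rz":0,"hand":0},{"dx":0.036,"dy":-0.008,"dz":0,"rx":0,"ry":0,"rz":0,"hand":0},{"dx":0.036,"dy":0,"dz":0,"rx":0,"ry":0,"rz":0,"hand":0},{"dx":0.036,"dy":0,"dz":0,"rx":0,"ry":0,"rz":0,"hand":0},{"dx":0.034,"dy":0,"dz":0,"rx":0,"ry":0,"rz":0,"hand":0},{"dx":0.02,"dy":0,"dz":0,"rx":0,"ry":0,"rz":0,"hand":0},{"dx":0,"dy":0,"dz":0,"rx":0,"ry":0,"rz":0,"hand":0},{"dx":0,"dy":0,"dz":0,"rx":0,"ry":0,"rz":0,"hand":0},{"dx":0,"dy":0,"dz":0,"rx":0,"ry":0,"rz":0,"hand":0}]'
python3 -c "
from h import *
go((.388,.344,.075))
w=cam('wrist');print(proj(w,[(.429,.356,.092),(.451,.360,.051),(.388,.344,.075)]).round());crop(w,56,0,456,384,1.5,'w11.png')"
```

```text
clock: 33.28
position: [0.3879, 0.3435, 0.3256]
ee_rot: [0.0, 0.707, 0.708, -0.001]
contact_force: [-0.8, -0.6, 0.9]
width: -0.0001
gripper_force: 0.0
t 33.3 p [0.3879 0.3435 0.3256] yaw 90.08 F [-0.8 -0.6  0.9] w -0.0001 0.0 q6 0.59
[0.388 0.344 0.075] -> [8.000e-01 2.000e-01 2.506e+02]
[[292. 151.]
 [306. 143.]
 [259. 158.]]
```

View pics/w11.png

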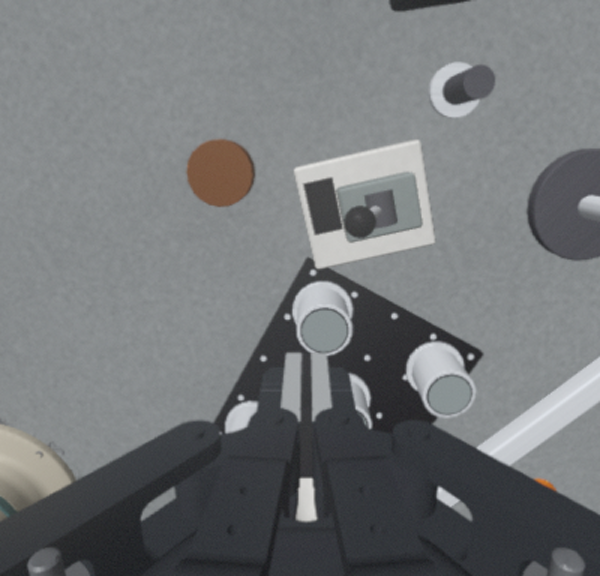

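The ball is at crop (360,222), about (0.431, 0.358) and matching the plan. The lamp arm and brown disc are clear.

```bash

python3 -m pendant '[{"dx":0.002,"dy":0,"dz":0.025,"rx":0,"ry":0,"rz":0,"hand":0},{"dx":0,"dy":0,"dz":0.038,"rx":0,"ry":0,"rz":0,"hand":0},{"dx":0,"dy":0,"dz":0.038,"rx":0,"ry":0,"rz":0,"hand":0},{"dx":0,"dy":0,"dz":0.038,"rx":0,"ry":0,"rz":0,"hand":0},{"dx":0,"dy":0,"dz":0.038,"rx":0,"ry":0,"rz":0,"hand":0},{"dx":0,"dy":0,"dz":0.038,"rx":0,"ry":0,"rz":0,"hand":0},{"dx":0,"dy":0,"dz":0.025,"rx":0,"ry":0,"rz":0,"hand":0},{"dx":0,"dy":0,"dz":0.01,"rx":0,"ry":0,"rz":0,"hand":0},{"dx":0,"dy":0,"dz":0,"rx":0,"ry":0,"rz":0,"hand":0},{"dx":0,"dy":0,"dz":0,"rx":0,"ry":0,"rz":0,"hand":0}]'
python3 -m pendant '[{"dx":0.002,"dy":0.008,"dz":0,"rx":0,"ry":0,"rz":0,"hand":0},{"dx":0.002,"dy":0.008,"dz":0,"rx":0,"ry":0,"rz":0,"hand":0},{"dx":0.002,"dy":0.008,"dz":0,"rx":0,"ry":0,"rz":0,"hand":0},{"dx":0.002,"dy":0.008,"dz":0,"rx":0,"ry":0,"rz":0,"hand":0},{"dx":0.002,"dy":0.008,"dz":0,"rx":0,"ry":0,"rz":0,"hand":0},{"dx":0,"dy":0,"dz":0,"rx":0,"ry":0,"rz":0,"hand":0}]'
python3 -c "
from h import *
go((.448,.360,.075))"
```

```text
clock: 34.17
position: [0.3892, 0.3456, 0.0767]
ee_rot: [0.0, 0.707, 0.707, 0.001]
contact_force: [0.0, 0.1, 0.4]
width: 0.0001
gripper_force: 0.0
clock: 34.67
position: [0.4314, 0.3569, 0.0763]
ee_rot: [0.001, 0.707, 0.707, 0.002]
contact_force: [0.2, 0.4, -0.4]
width: 0.0
gripper_force: 0.0
t 34.7 p [0.4314 0.3569 0.0763] yaw 90.0 F [ 0.2  0.4 -0.4] w 0.0 0.0 q6 0.57
[0.448 0.36  0.075] -> [ 3.1 16.6  1.4]
```

```bash

python3 -m pendant '[{"dx":0.001,"dy":0.005,"dz":0,"rx":0,"ry":0,"rz":0,"hand":0},{"dx":0.001,"dy":0.005,"dz":0,"rx":0,"ry":0,"rz":0,"hand":0},{"dx":0.001,"dy":0.004,"dz":0,"rx":0,"ry":0,"rz":0,"hand":0},{"dx":0,"dy":0,"dz":0,"rx":0,"ry":0,"rz":0,"hand":0}]'
python3 -m pendant '[{"dx":0.001,"dy":0.003,"dz":0,"rx":0,"ry":0,"rz":0,"hand":0},{"dx":0,"dy":0,"dz":0,"rx":0,"ry":0,"rz":0,"hand":0}]'
python3 -m pendant '[{"dx":0,"dy":0.003,"dz":0,"rx":0,"ry":0,"rz":0,"hand":0},{"dx":0,"dy":0,"dz":0,"rx":0,"ry":0,"rz":0,"hand":0}]'
```

```text
clock: 35.0
position: [0.4435, 0.3591, 0.0757]
ee_rot: [0.0, 0.707, 0.707, 0.0]
contact_force: [-0.3, 0.3, -1.3]
width: -0.0002
gripper_force: 0.0
clock: 35.17
position: [0.4456, 0.3597, 0.0756]
ee_rot: [0.0, 0.707, 0.707, -0.0]
contact_force: [-0.8, -0.2, -0.2]
width: -0.0001
gripper_force: 0.2
clock: 35.33
position: [0.4485, 0.3599, 0.0757]
ee_rot: [-0.0, 0.707, 0.707, -0.0]
contact_force: [-0.9, -0.4, -0.8]
width: -0.0001
gripper_force: 0.4
```

```bash

python3 -m pendant '[{"dx":0.001,"dy":0.004,"dz":0,"rx":0,"ry":0,"rz":0,"hand":0},{"dx":0,"dy":0,"dz":0,"rx":0,"ry":0,"rz":0,"hand":0}]' | sed -n '2p;4p'
python3 -m pendant '[{"dx":0.001,"dy":0.004,"dz":0,"rx":0,"ry":0,"rz":0,"hand":0},{"dx":0,"dy":0,"dz":0,"rx":0,"ry":0,"rz":0,"hand":0}]'| sed -n '2p;4p'
python3 -m pendant '[{"dx":0,"dy":0.002,"dz":0,"rx":0,"ry":0,"rz":0,"hand":0},{"dx":0,"dy":0,"dz":0,"rx":0,"ry":0,"rz":0,"hand":0}]'| sed -n '2p;4p'
```

```text
position: [0.4521, 0.3607, 0.0755]
contact_force: [-1.9, -1.0, -0.4]
position: [0.4526, 0.3607, 0.0753]
contact_force: [-8.6, -2.1, 4.3]
position: [0.4528, 0.3606, 0.0753]
contact_force: [-11.8, -0.8, 6.1]
```

The end stop is reached. Backing off and rising.

```bash

python3 -m pendant '[{"dx":0,"dy":-0.01,"dz":0,"rx":0,"ry":0,"rz":0,"hand":0},{"dx":-0.002,"dy":-0.02,"dz":0,"rx":0,"ry":0,"rz":0,"hand":0},{"dx":-0.002,"dy":-0.02,"dz":0,"rx":0,"ry":0,"rz":0,"hand":0},{"dx":0,"dy":-0.01,"dz":-0.02,"rx":0,"ry":0,"rz":0,"hand":0},{"dx":0,"dy":0,"dz":-0.04,"rx":0,"ry":0,"rz":0,"hand":0},{"dx":0,"dy":0,"dz":-0.04,"rx":0,"ry":0,"rz":0,"hand":0},{"dx":0,"dy":0,"dz":-0.04,"rx":0,"ry":0,"rz":0,"hand":0},{"dx":0,"dy":0,"dz":-0.04,"rx":0,"ry":0,"rz":0,"hand":0},{"dx":0,"dy":0,"dz":-0.04,"rx":0,"ry":0,"rz":0,"hand":0},{"dx":0,"dy":0,"dz":-0.02,"rx":0,"ry":0,"rz":0,"hand":0},{"dx":0,"dy":0,"dz":0,"rx":0,"ry":0,"rz":0,"hand":0},{"dx":0,"dy":0,"dz":0,"rx":0,"ry":0,"rz":0,"hand":0}]'
python3 - <<'E'
from h import *
go();tray()
w=cam('wrist');s=cam('scene');t=cam('top')
for d in (w,s):
    u=proj(d,[(.474,.366,.092),(.431,.358,.092)]);g=cv2.cvtColor(d['frame'],cv2.COLOR_RGB2GRAY);print(u.round(), [np.median(g[int(y)-1:int(y)+2,int(x)-1:int(x)+2]) for x,y in u])
    x,y=u[0].round().astype(int);r=g[y-14:y+15,x-20:x+21];m=(r<50).astype(np.uint8);n,l,st,c=cv2.connectedComponentsWithStats(m)
    print([(st[i,4],onz(d,[c[i]+[x-20,y-14]],.092).round(3)) for i in range(1,n) if st[i,4]>8])
# cap discs: dark grey blobs within the tray
hsv=cv2.cvtColor(s['frame'],cv2.COLOR_RGB2HSV)
m=np.zeros(hsv.shape[:2],np.uint8);q=proj(s,[(.340,-.165,.016),(.587,-.117,.016),(.618,-.29,.016),(.37,-.335,.016)]).astype(int);cv2.fillPoly(m,[q],1)
m&=(hsv[:,:,1]<60).astype(np.uint8)
n,l,st,c=cv2.connectedComponentsWithStats(m);print([(st[i,4],onz(s,[c[i]],.026).round(3)[0,:2]) for i in range(1,n) if st[i,4]>60])
E
```

```text
clock: 36.83
position: [0.3995, 0.3584, 0.3177]
ee_rot: [0.001, 0.707, 0.707, 0.003]
contact_force: [-0.7, 0.0, -0.8]
width: -0.0001
gripper_force: 0.0
t 36.8 p [0.3995 0.3584 0.3177] yaw 90.02 F [-0.7  0.  -0.8] w -0.0001 0.0 q6 0.6
top [ 477. -229.] [263. 179.] 11.1
scene [ 482. -228.] [271. 180.] 10.9
[[322. 156.]
 [286. 163.]] [np.float64(60.0), np.float64(138.0)]
[]
[[395. 221.]
 [395. 210.]] [np.float64(18.0), np.float64(101.0)]
[(np.int32(10), array([[0.405, 0.391, 0.092]])), (np.int32(34), array([[0.448, 0.357, 0.092]])), (np.int32(18), array([[0.506, 0.338, 0.092]])), (np.int32(61), array([[0.483, 0.366, 0.092]]))]
[(np.int32(225), array([ 0.411, -0.285])), (np.int32(232), array([ 0.394, -0.199])), (np.int32(266), array([ 0.578, -0.251])), (np.int32(269), array([ 0.562, -0.168]))]
```

```bash
python3 -c "
from rig import manip
print(manip.sign_off())"
```

```text
the job is handed in; nothing more can be done
None
```

The job is handed in: all four caps present (the lens nearest the robot was bare from the start) lie each in its own tray pocket, the lamp head is back over the middle lens, off by my measurement about 15 mm, and the switch was then pushed to its on stop.

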